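# Set the rinsed grinding set out to dry on the balcony

### The arm

A 7-joint arm with a two-finger parallel gripper is mounted at the origin on the work surface. World frame = base frame: x ahead of the robot, y to its left, z up, the work surface at z = 0. Lengths are in m, angles in rad, forces in N, time in s.
With the tool pointing down it reaches from about 0.425 to 0.925 m from the base axis. Payload 6.8 kg.
Tool frame: the origin (TCP) lies midway between the tips of the shut fingers; the grasp point (between the pads) lies 19 mm behind it; z points along the fingers, y is the line along which they close (so a half turn about z gives the same grasp; the last joint's range is limited). The gripper opens to 85 mm and grips with 20 to 120 N. Pads are 22 mm wide; open, the fingers measure 114 mm over their backs; the gripper's body (76 mm by 85 mm) begins 54 mm behind the grasp point. The pads swing forward as they close: fully open they stand 13 mm farther back than shut.
Start: joints at [-1.387, 0.477, 0.022, 1.555, -0.011, 1.109, -0.083], TCP at [0.194, 0.646, 0.231] pointing down, gripper open.
Joint ranges: [-2.96, 2.96], [-0.34, 2.1], [-1.41, 1.46], [0.24, 2.44], [-1.37, 4.51], [0.17, 1.92], [-2.96, 2.96]. Speed limits (rad/s): [2.39, 2.39, 3.14, 3.14, 3.14, 3.14, 3.14].

### API

Orientations are given as a rotation vector (axis times angle).
In Python, from bench import r gives the robot as it stands. The module is installed in compiled form; this text tells all that it offers.
- The arm moves only by the tool apply_moves, never from a script. Its argument "rows" is a list of rows, each a list of 6 numbers: the shift along the tool's x, y, z scaled (see below), then the turn, a rotation vector about the tool's x, y, z scaled (see below). A call has 1 to 5 rows; each row is the pose to reach, as a shift and turn from the pose commanded when the call began, along the tool's axes at that moment; what a row does not reach only later rows make up. The controller multiplies each number of a shift by 0.25 m and each number of a turn by 90 degrees. A row lasts 1/8 s, in which the tool goes at most 62.5 mm and 10.7 degrees, less where a joint would pass 70% of its speed; a pose out of reach is approached as far as the arm can. A call with a number of a shift or a turn outside -1 to 1 is refused whole. A call with a gripper value outside its range is refused whole. "claw" is the opening, from 0 (shut) to 1 (fully open), set as the call begins (left out, the last holds). The fingers move at their own pace and stop on an object; "newtons" is the grip in N (left out, the last holds). Time passes only in rows, so rows that repeat a pose let the fingers close. It gives the time, the measured TCP pose, the force, the opening and the grip force at its end, in the units of the state.
- r.get_obs(): the state, without advancing time (a new reading comes with each control period).
- r.grab_frame(name): name is "scene" or "side" or "wrist"; returns a dict with "pixels" (384x512x3 uint8, red, green, blue), "intrinsics" (3x3 intrinsics, pixels), "eye" and "attitude" of the camera in the world. Camera axes: x right, y up, looking along -z (the intrinsics and any distortion apply to the point x, -y, -z); pixel columns grow to the right and rows downward; lengths in m; the calibration is good to about 2 mm. A picture is of the moment at which its call begins. There is no depth.
- r.hand_in(): hands the job in; it is judged then, once.
Trained networks look in a picture, given as the dict that the camera call returned (one of the last four; its "shot" number tells which), for a name from the list of things; names that differ only in an ending like _2 or _b are one class to them, and where a whole thing is asked for, a point or a joint stands for the part that bears it (a point fixed in the world has none). Each returns a list of dicts, best first, with "conf" (0 to 1); they miss things now and then, are a little off and sometimes report something else, mostly with a low value. They report only what shows in the picture. A call takes as long as a camera call. They do not tell look-alikes from the thing itself.
- r.search_frame(picture, thing): "rect" ([left, top, width, height] in pixels, round what is visible of it).
- r.outline_of(picture, thing): "pixels" (384x512 bool, what is visible of it) and "rect" ([left, top, width, height] in pixels, round what is visible of it).
- r.landmark_of(picture, thing): "point" ([column, row] in pixels: a listed point, or the origin of a listed thing).
The state is a dict: "clock": time; "joints": joint angles; "qvel": joint speeds; "tau": joint torques, N m; "tcp_pos": TCP position; "orientation": TCP orientation; "contact_force": force on the tool from outside, world axes, zero at the start; "moment": the same for the moment, N m; "grip_width": finger opening in m; "gripper_force": force on a finger pad.
Only numpy, scipy, OpenCV 4.12 (cv2) and the standard library are available. Lean on these libraries where they do the work, as an engineer would, in place of code of your own. Each camera call takes 0.05 s, during which the arm holds its last target. There are 200 camera calls.

### The job

The grinding set has just been rinsed: set it out to dry. Sort the wooden pestles by length, laying every long one flat in a cradle of the long rack and every short one flat in a cradle of the short rack, down on both rails, one to a cradle; and gently nest the conical strainer, foot down, in the flared mouth of the white jar so that it sits fully home, upright and centred. Leave the jar standing and do not disturb the other things on the stool.

Things in the scene. Friction and masses are not known exactly. Their poses are not given: they have to be found in the camera images.
- long1_center (a point): Centre of a long wooden pestle, 120 mm long, lying flat, double-ended and symmetric: a plain round shaft 22 mm in diameter between two thicker six-sided ends, 28 mm across the flats and 24 mm long, which rest on a flat; its axis lies 14 mm above whatever its ends rest on. Local x runs along the pestle. May be absent.
- long2_center (a point): Centre of a long wooden pestle, 120 mm long, lying flat, double-ended and symmetric: a plain round shaft 22 mm in diameter between two thicker six-sided ends, 28 mm across the flats and 24 mm long, which rest on a flat; its axis lies 14 mm above whatever its ends rest on. Local x runs along the pestle. May be absent.
- long3_center (a point): Centre of a long wooden pestle, 120 mm long, lying flat, double-ended and symmetric: a plain round shaft 22 mm in diameter between two thicker six-sided ends, 28 mm across the flats and 24 mm long, which rest on a flat; its axis lies 14 mm above whatever its ends rest on. Local x runs along the pestle. May be absent.
- short1_center (a point): Centre of a short wooden pestle, 80 mm long, lying flat, double-ended and symmetric: a plain round shaft 22 mm in diameter between two thicker six-sided ends, 28 mm across the flats and 24 mm long, which rest on a flat; its axis lies 14 mm above whatever its ends rest on. Local x runs along the pestle. May be absent.
- short2_center (a point): Centre of a short wooden pestle, 80 mm long, lying flat, double-ended and symmetric: a plain round shaft 22 mm in diameter between two thicker six-sided ends, 28 mm across the flats and 24 mm long, which rest on a flat; its axis lies 14 mm above whatever its ends rest on. Local x runs along the pestle. May be absent.
- short3_center (a point): Centre of a short wooden pestle, 80 mm long, lying flat, double-ended and symmetric: a plain round shaft 22 mm in diameter between two thicker six-sided ends, 28 mm across the flats and 24 mm long, which rest on a flat; its axis lies 14 mm above whatever its ends rest on. Local x runs along the pestle. May be absent.
- long_rack: Fixed wooden rack for 120 mm pestles, 148 x 178 mm; origin at centre of underside, x along laid pestles. Three cradles at y = -62, 0, 62 mm, x = 0. Two rails at x = +-46 mm, 10 mm wide, tops 22 mm up, carry the pestle's thick ends (laid axis 36 mm up) between 7 mm pins, 38 mm clear, tops 43 mm up. End boards 132 mm apart inside, 34 mm high. Open between the rails down to a 6 mm base.
- short_rack: Fixed wooden rack for 80 mm pestles, 108 x 178 mm; origin at centre of underside, x along laid pestles. Three cradles at y = -62, 0, 62 mm, x = 0. Two rails at x = +-28 mm, 10 mm wide, tops 22 mm up, carry the pestle's thick ends (laid axis 36 mm up) between 7 mm pins, 38 mm clear, tops 43 mm up. End boards 92 mm apart inside, 34 mm high. Open between the rails down to a 6 mm base.
- jar_mouth (a point): Centre of the mouth, at rim height, of the loose white ceramic jar, 90 mm high, with a belly 98 mm and a flared mouth 100 mm in outer diameter; the inside of the mouth narrows downward from about 90 to 66 mm over 30 mm, with the same taper as the strainer. Local z is up. About 0.9 kg.
- strainer_handle (a point): Centre of the steel strainer's straight black handle bar: 70 mm long along local x, 12 mm wide (y), 12 mm high. It bridges the strainer's mouth, with 30 mm free beneath it down to rim level (treat the strainer as solid below its rim). The bar's centre is on the axis, 96 mm above the flat foot. About 0.25 kg.
- strainer_foot (a point): Centre of the flat underside of the strainer, a steel cone 52 mm in diameter at the foot, 100 mm at the rim, 60 mm high. Local z is up. Seated in the jar its foot hangs about 45 mm below the jar's rim.
- strainer: The same strainer; origin at the centre of its underside.
- long1: The long pestle long1; origin at its centre, as its point.
- long2: The long pestle long2; origin at its centre, as its point.
- long3: The long pestle long3; origin at its centre, as its point.
- short1: The short pestle short1; origin at its centre, as its point.
- short2: The short pestle short2; origin at its centre, as its point.
- short3: The short pestle short3; origin at its centre, as its point.
- saucer: Bystander: blue saucer 100 mm across; origin at its underside.
- ladle: Bystander: spoon 170 mm long, lying; origin at its underside.
- salt_bowl: Bystander: small white bowl 90 mm across, 45 mm high; origin at its underside.
- coaster: Bystander: cork coaster 90 mm across, 8 mm thick; origin at its underside.
- jar: The same jar; origin at the centre of its underside.
Things that resemble listed ones, but are neither listed nor needed, are in the scene too. Leave any red look-alike of the short3 alone. What is shaped like the short1 but orange is not meant.

How it is judged:
At the end, for the whole second after the job is handed in: Each pestle at rest in a cradle of its own rack: within 11 mm along, 9 mm across, axis 36 +-5 mm over the rack's underside, within 0.15 rad of the cradle. Strainer at rest in the upright jar (0.08 rad): axis within 7 mm, foot within 6 mm of seated depth, tilt under 0.12 rad (x of long1_center in the frame of long_rack between -0.011 and 0.011 m and z of long1_center in the frame of long_rack between 0.031 and 0.041 m and (y of long1_center in the frame of long_rack between -0.071 and -0.053 m or y of long1_center in the frame of long_rack between -0.009 and 0.009 m or y of long1_center in the frame of long_rack between 0.053 and 0.071 m) and angle between the x axis of each of long1_center, long2_center, long3_center and the x axis of long_rack, either way round below 0.15 rad and linear speed of each of long1, long2, long3, short1, short2, short3, strainer below 0.05 m/s and x of long2_center in the frame of long_rack between -0.011 and 0.011 m and z of long2_center in the frame of long_rack between 0.031 and 0.041 m and (y of long2_center in the frame of long_rack between -0.071 and -0.053 m or y of long2_center in the frame of long_rack between -0.009 and 0.009 m or y of long2_center in the frame of long_rack between 0.053 and 0.071 m) and x of long3_center in the frame of long_rack between -0.011 and 0.011 m and z of long3_center in the frame of long_rack between 0.031 and 0.041 m and (y of long3_center in the frame of long_rack between -0.071 and -0.053 m or y of long3_center in the frame of long_rack between -0.009 and 0.009 m or y of long3_center in the frame of long_rack between 0.053 and 0.071 m) and x of short1_center in the frame of short_rack between -0.011 and 0.011 m and z of short1_center in the frame of short_rack between 0.031 and 0.041 m and (y of short1_center in the frame of short_rack between -0.071 and -0.053 m or y of short1_center in the frame of short_rack between -0.009 and 0.009 m or y of short1_center in the frame of short_rack between 0.053 and 0.071 m) and angle between the x axis of each of short1_center, short2_center, short3_center and the x axis of short_rack, either way round below 0.15 rad and x of short2_center in the frame of short_rack between -0.011 and 0.011 m and z of short2_center in the frame of short_rack between 0.031 and 0.041 m and (y of short2_center in the frame of short_rack between -0.071 and -0.053 m or y of short2_center in the frame of short_rack between -0.009 and 0.009 m or y of short2_center in the frame of short_rack between 0.053 and 0.071 m) and x of short3_center in the frame of short_rack between -0.011 and 0.011 m and z of short3_center in the frame of short_rack between 0.031 and 0.041 m and (y of short3_center in the frame of short_rack between -0.071 and -0.053 m or y of short3_center in the frame of short_rack between -0.009 and 0.009 m or y of short3_center in the frame of short_rack between 0.053 and 0.071 m) and horizontal distance between strainer_foot and jar_mouth below 0.007 m and z of strainer_foot in the frame of jar_mouth between -0.051 and -0.039 m and angle between strainer's own z axis and vertical below 0.12 rad and angle between jar_mouth's own z axis and vertical below 0.08 rad); the robot touches nothing.
It fails at once if a bystander (saucer, spoon, bowl or coaster) is moved more than 40 mm (distance of any of saucer, ladle, salt_bowl, coaster from where it was at the start of the episode above 0.04 m).
It fails at once if the jar is tipped over (angle between jar_mouth's own z axis and vertical above 0.5 rad).
It fails at once if the strainer is dropped or rammed into the jar (over 60 N) (contact force between strainer and jar above 60 N).
Of long1, long2, long3, short1, short2, short3 only 5 to 6 are there at a start; the rules pass over those that are not, and their reading is None.
At some moment in a run one of long1, long2, long3, short1, short2, short3 may be knocked a few centimetres aside while the robot is not near it.
It also fails if it takes over 200 s, if anything falls off the work surface, if the arm or the gripper's body presses on something with over 40 N, if the wrist force passes 120 N, or if a joint passes its speed limit or range.

## Working session

There is one attempt and no reset: what is moved stays moved. The work goes in short steps, Python scripts to look and compute and a tool call to move; the robot and the scene stay as the last step left them, time stands still between calls to the robot, and variables do not carry over. Pictures are saved under pics/ and viewed, at most 14 in all, crops included, and the job is handed in when it is done.

Besides the shell and the picture viewer there is one more tool, called after "Emit:" as a command line: name --pt "numbers of a row" for each row, then --argument value for the rest. apply_moves: Moves the arm, as the interface text tells. Its arguments: {"type":"object","properties":{"rows":{"type":"array","items":{"type":"array","items":{"type":"number"}}},"claw":{"type":"number"},"newtons":{"type":"number"}},"required":["rows"]}

```bash
mkdir -p pics; ls; python3 - <<'E'
from bench import r
import cv2
print(r.get_obs())
for n in("scene","side","wrist"):
    f=r.grab_frame(n);print(n,f["intrinsics"],f["eye"],f["attitude"],f.keys())
    cv2.imwrite(f"pics/{n}0.png",cv2.resize(f["pixels"][:,:,::-1],(800,600)))
E
```

```text
pics
{'clock': 0.0, 'joints': array([-1.38708552,  0.47779793,  0.0223413 ,  1.55643992, -0.01150031,
        1.10928475, -0.08309789]), 'qvel': array([-2.13397218e-03, -4.41959892e-04,  2.43645919e-03,  7.87326052e-04,
        1.20957882e-04,  4.41652674e-05,  2.31704516e-04]), 'tau': array([-5.41253048e-04, -5.96482551e+01,  1.60776168e+00, -2.81193852e+01,
        1.24386980e-02,  9.59388010e-03, -1.26535215e-05]), 'tcp_pos': array([0.19403561, 0.64590271, 0.23033206]), 'orientation': array([-4.56697222e-01, -3.10808893e+00,  2.82285913e-03]), 'contact_force': array([ 0.29129275, -0.29267143, -0.55654654]), 'moment': array([ 0.01003099, -0.00887586,  0.00324569]), 'gripper_force': 0.0, 'grip_width': 0.08544391003781743}
scene [[356.4560195    0.         252.32159228]
 [  0.         356.4560195  194.58052246]
 [  0.           0.           1.        ]] [ 1.10030297 -0.37486532  0.82372605] [0.62392161 0.3467546  0.92372063] dict_keys(['pixels', 'intrinsics', 'eye', 'attitude', 'shot'])
side [[402.64981559   0.         261.22151111]
 [  0.         402.64981559 187.21457003]
 [  0.           0.           1.        ]] [ 0.38349006 -0.88144665  0.74961672] [ 0.92316187 -0.10323734 -0.15887485] dict_keys(['pixels', 'intrinsics', 'eye', 'attitude', 'shot'])
wrist [[276.32189136   0.         253.59125375]
 [  0.         276.32189136 192.44108369]
 [  0.           0.           1.        ]] [0.11857616 0.66998988 0.37222398] [-0.26970108 -0.19697856  1.2689569 ] dict_keys(['pixels', 'intrinsics', 'eye', 'attitude', 'shot'])
```

View pics/scene0.png

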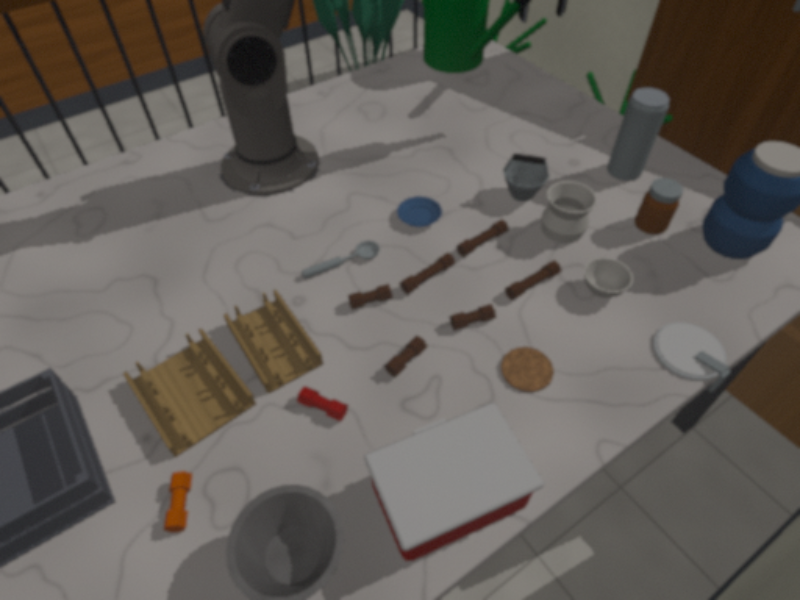

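View pics/side0.png

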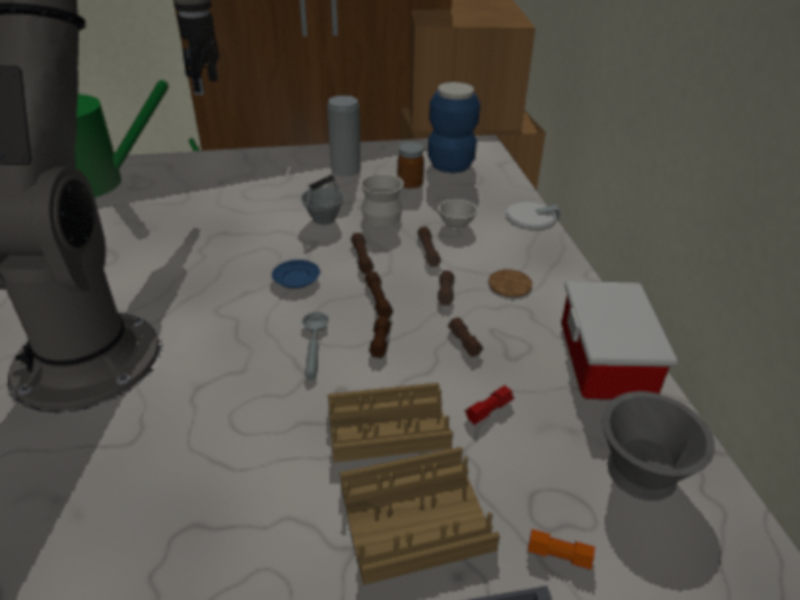

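The scene picture shows six brown pestles: long at (483,237), (428,273) and (533,280), short at (370,296), (472,317) and (406,356). The red (323,403) and orange (178,501) ones are look-alikes. The strainer is at (526,175) and the jar at (568,210). The long rack is at (190,390) and the short rack at (273,340).

```bash
cat > h.py <<'E'
from bench import r
import numpy as np, cv2
from scipy.spatial.transform import Rotation as R
def ray(f,p):
    K=f["intrinsics"]; d=np.array([(p[0]-K[0,2])/K[0,0],-(p[1]-K[1,2])/K[1,1],-1.])
    return np.array(f["eye"]),R.from_rotvec(f["attitude"]).apply(d)
def onz(f,p,z):
    e,d=ray(f,p); return e+d*(z-e[2])/d[2]
def proj(f,P):
    K=f["intrinsics"]; c=R.from_rotvec(f["attitude"]).inv().apply(np.atleast_2d(P)-f["eye"])
    return np.c_[K[0,0]*c[:,0]/-c[:,2]+K[0,2], -K[1,1]*c[:,1]/-c[:,2]+K[1,2]]
def tri(fs,ps):
    A=np.zeros((3,3));b=np.zeros(3)
    for f,p in zip(fs,ps):
        e,d=ray(f,p);d/=np.linalg.norm(d);M=np.eye(3)-np.outer(d,d);A+=M;b+=M@e
    return np.linalg.solve(A,b)
def maskpose(f,m,z):
    """axis pose of an elongated mask mapped on plane z: centre, yaw, length"""
    v,u=np.nonzero(m); P=np.array([onz(f,(a+.0,b+.0),z)[:2] for a,b in zip(u,v)],np.float32)
    (c,s,a)=cv2.minAreaRect(P); 
    B=cv2.boxPoints((c,s,a)); e1=B[1]-B[0];e2=B[2]-B[1]
    e=e1 if np.hypot(*e1)>np.hypot(*e2) else e2
    return np.array(c),np.arctan2(e[1],e[0])%np.pi,max(s),min(s)
E
python3 - <<'E'
from h import *
np.set_printoptions(precision=3,suppress=True)
for n in("scene","side"):
    f=r.grab_frame(n); print(n)
    for t in("long1","short1"):
        for o in r.outline_of(f,t):
            c,y,L,W=maskpose(f,o["pixels"],.014); print(t,round(o["conf"],2),np.array(o["rect"]),c,round(y,3),round(L,3),round(W,3),o["pixels"].sum())
    for t,z in(("long1_center",.014),("short1_center",.014),("jar_mouth",.09),("strainer_handle",.096),("strainer_foot",0),("long_rack",0),("short_rack",0),("jar",0),("salt_bowl",0),("saucer",0),("coaster",0),("ladle",0)):
        for o in r.landmark_of(f,t): print(t,round(o["conf"],2),np.array(o["point"]),onz(f,o["point"],z)[:2])
E
```

```text
scene
long1 0.85 [255.8 161.6  34.5  24.5] [0.515 0.091] 1.652 0.132 0.031 260
long1 0.75 [293.8 144.7  30.   18.9] [0.501 0.242] 1.664 0.133 0.029 203
long1 0.51 [325.6 163.1  33.8  27.4] [0.649 0.248] 1.577 0.139 0.033 319
short1 0.87 [104.  301.2  21.3  41.6] [ 0.668 -0.479] 2.699 0.094 0.034 516
short1 0.79 [245.1 213.9  27.2  27.6] [ 0.652 -0.058] 1.826 0.094 0.033 313
short1 0.79 [289.3 194.1  31.2  18.9] [0.652 0.092] 1.325 0.095 0.038 304
short1 0.65 [191.8 243.8  32.3  25.7] [ 0.649 -0.226] 0.503 0.091 0.034 356
short1 0.62 [221.  180.4  31.1  18.8] [ 0.502 -0.036] 1.33 0.088 0.041 274
long1_center 0.78 [340.4 179.8] [0.651 0.241]
long1_center 0.51 [332.7 125.1] [0.449 0.396]
short1_center 0.98 [113.3 323.4] [ 0.675 -0.484]
short1_center 0.73 [255.2 223.9] [ 0.636 -0.062]
short1_center 0.56 [236.7 189.4] [ 0.502 -0.036]
short1_center 0.45 [363.2 122.9] [0.502 0.49 ]
jar_mouth 0.85 [363.1 122.8] [0.557 0.409]
strainer_handle 0.9 [338.1 100.1] [0.429 0.421]
strainer_handle 0.5 [175.5 219.8] [ 0.557 -0.25 ]
strainer_foot 0.66 [333.5 127. ] [0.447 0.405]
long_rack 0.67 [121.5 25
[... 1182 characters left out ...]
  0.262]
long1_center 0.67 [242.6 212.6] [ 0.503 -0.027]
short1_center 0.64 [356.8 353.5] [ 0.663 -0.486]
short1_center 0.61 [298.4 212.4] [ 0.658 -0.051]
jar_mouth 0.75 [244.2 120.2] [0.568 0.377]
strainer_handle 0.89 [204.8 114.8] [0.434 0.425]
strainer_foot 0.89 [209.7 137.8] [0.446 0.428]
long_rack 0.64 [266.2 331.3] [ 0.498 -0.399]
short_rack 0.55 [244.8 273.2] [ 0.478 -0.234]
jar 0.65 [243.9 137.4] [0.572 0.413]
jar 0.58 [275.4 155.4] [0.661 0.274]
jar 0.26 [229.9 159.3] [0.502 0.272]
salt_bowl 0.77 [290.3 143.3] [0.732 0.346]
saucer 0.81 [189.9 181.5] [0.363 0.164]
saucer 0.67 [230.1 162.6] [0.501 0.252]
coaster 0.65 [329.5 180. ] [0.802 0.104]
ladle 0.82 [200.5 221.4] [ 0.384 -0.03 ]
```

```bash
cat >> h.py <<'E'
def boxc(x0,x1,y0,y1,z0,z1): return np.array([[x,y,z] for x in(x0,x1) for y in(y0,y1) for z in(z0,z1)])
def rackparts(long):
    hx,ins,rl=(.074,.066,.046) if long else (.054,.046,.028)
    P=[boxc(-hx,hx,-.089,.089,0,.006)]
    for s in(-1,1):
        P+=[boxc(*sorted((s*ins,s*hx)),-.089,.089,0,.034),boxc(s*rl-.005,s*rl+.005,-.089,.089,0,.022)]
        for c in(-.062,0,.062):
            for q in(-.0225,.0225): P.append(boxc(s*rl-.0035,s*rl+.0035,c+q-.0035,c+q+.0035,.02,.043))
    return P
def render(f,parts,x,y,a,S=4):
    im=np.zeros((384*S,512*S),np.uint8); Rz=R.from_euler("z",a)
    for p in parts:
        q=(proj(f,Rz.apply(p)+[x,y,0])+.5)*S
        cv2.fillConvexPoly(im,cv2.convexHull(q.astype(np.int32)),255)
    return cv2.resize(im,(512,384),interpolation=cv2.INTER_AREA)/255.
def tf(x,y,z,yaw):
    """print shift (tool axes, /0.25) and turn about tool z (/90deg) to reach TCP xyz with tool x along yaw (mod pi)"""
    o=r.get_obs();T=R.from_rotvec(o["orientation"]);d=T.inv().apply(np.array([x,y,z])-o["tcp_pos"])
    tx=T.as_matrix()[:,0];cur=np.arctan2(tx[1],tx[0]);dy=(yaw-cur+np.pi/2)%np.pi-np.pi/2
    tgt=R.from_euler("z",cur+dy)*R.from_euler("x",np.pi)
    rv=(T.inv()*tgt).as_rotvec()
    print("t",round(o["clock"],2),"tcp",o["tcp_pos"].round(4),"yaw",round(cur,3),"shift",(d/.25).round(3),"turn",(rv/(np.pi/2)).round(3))
E
python3 - <<'E'
from h import *
from scipy.optimize import minimize
np.set_printoptions(precision=4,suppress=True)
F=[r.grab_frame("scene"),r.grab_frame("side")]
for t,x0 in(("long_rack",(.497,-.399)),("short_rack",(.483,-.234))):
    M=[r.outline_of(f,t)[0] for f in F]; print(t,[m["conf"] for m in M])
    pt=rackparts(t=="long_rack")
    def cost(p): return sum(1-np.minimum(k,m["pixels"]).sum()/np.maximum(k,m["pixels"]).sum() for f,m in zip(F,M) for k in[render(f,pt,*p)])
    best=min((minimize(cost,[*x0,a],method="Nelder-Mead",options=dict(initial_simplex=[[*x0,a],[x0[0]+.02,x0[1],a],[x0[0],x0[1]+.02,a],[*x0,a+.1]],xatol=2e-4,fatol=1e-4)) for a in(1.3,1.57,1.8)),key=lambda s:s.fun)
    print(best.x,best.fun)
for t in("jar_mouth","strainer_handle","strainer_foot","jar"):
    L=[r.landmark_of(f,t) for f in F]; print(t,tri(F,[l[0]["point"] for l in L]) if all(L) else L)
m=r.outline_of(F[0],"strainer_handle"); print([(o["conf"],o["rect"],maskpose(F[0],o["pixels"],.096)) for o in m])
m=r.outline_of(F[1],"strainer_handle"); print([(o["conf"],o["rect"],maskpose(F[1],o["pixels"],.096)) for o in m])
tf(.502,-.038,.15,1.32)
E
```

```text
long_rack [0.75, 0.93]
[ 0.498  -0.3965  1.6694] 0.08338361094015145
short_rack [0.74, 0.72]
[ 0.4859 -0.2354  1.562 ] 0.10351618219024417
jar_mouth [0.5618 0.3981 0.0945]
strainer_handle [0.4291 0.4264 0.095 ]
strainer_foot [ 0.4385  0.4143 -0.0063]
jar [0.561  0.4073 0.0056]
[(0.64, [324.7, 98.6, 30.0, 29.8], (array([0.4778, 0.3673]), np.float32(2.366478), 0.15015529096126556, 0.09344574809074402))]
[(0.78, [189.2, 114.0, 31.9, 28.3], (array([0.4324, 0.3376]), np.float32(1.6783168), 0.20840349793434143, 0.08823961019515991))]
t 2.45 tcp [0.1942 0.6465 0.2313] yaw 2.85 shift [-1.967 -2.268  0.325] turn [-0.    -0.     0.974]
```

Emit:
apply_moves --pt "0 0 0 0 0 0.1" --pt "0 0 0 0 0 0.2" --pt "0 0 0 0 0 0.3" --pt "0 0 0 0 0 0.4" --pt "0 0 0 0 0 0.5" --claw 0.6 --newtons 60

```text
clock: 3.08
tcp_pos: [0.1942, 0.6465, 0.2313]
orientation: [-1.618, -2.693, -0.0]
contact_force: [-1.2, 0.6, -0.1]
grip_width: 0.0513
gripper_force: 0.0
```

```bash
python3 - <<'E'
from h import *
K=lambda f,a,b:[onz(f,(p[0]/1.5625,p[1]/1.5625),.100) for p in(a,b)]
f=r.grab_frame("side");s=K(f,(310,189),(333,178));print(s,)
g=r.grab_frame("scene");s=K(g,(516,157),(545,160));print(s)
tf(.45,.40,.26,2.0)
E
```

```text
[array([0.40889892, 0.37411768, 0.1       ]), array([0.46318324, 0.42002434, 0.1       ])]
[array([0.41935027, 0.39370203, 0.1       ]), array([0.46288333, 0.43616416, 0.1       ])]
t 3.17 tcp [0.194  0.6465 0.2313] yaw 2.064 shift [-1.353  0.436 -0.115] turn [0.   0.   0.04]
```

Emit:
apply_moves --pt "-0.3 0.1 -0.03 0 0 0.1" --pt "-0.55 0.18 -0.06 0 0 0.2" --pt "-0.8 0.26 -0.1 0 0 0.3" --pt "-1 0.32 -0.11 0 0 0.4" --pt "-1 0.32 -0.11 0 0 0.5"

```text
clock: 3.8
tcp_pos: [0.3877, 0.4598, 0.2599]
orientation: [2.528, 1.862, 0.003]
contact_force: [-0.8, 0.9, -0.4]
grip_width: 0.0511
gripper_force: 0.0
```

```bash
python3 - <<'E'
from h import *
tf(.45,.40,.27,.74)
E
```

```text
t 3.8 tcp [0.3877 0.4598 0.2599] yaw 1.27 shift [-0.154  0.309 -0.04 ] turn [ 0.001 -0.001  0.337]
```

Emit:
apply_moves --pt "-0.08 0.15 -0.02 0 0 0.1" --pt "-0.15 0.31 -0.04 0 0 0.22" --pt "-0.15 0.31 -0.04 0 0 0.34" --pt "-0.15 0.31 -0.04 0 0 0.34" --pt "-0.15 0.31 -0.04 0 0 0.34"

```text
clock: 4.42
tcp_pos: [0.4458, 0.4067, 0.2686]
orientation: [-2.922, -1.153, 0.001]
contact_force: [-1.0, 0.3, 0.2]
grip_width: 0.0515
gripper_force: 0.0
```

```bash
python3 - <<'E'
from h import *
np.set_printoptions(precision=4,suppress=True)
f=r.grab_frame("wrist")
cv2.imwrite("pics/w1.png",cv2.resize(f["pixels"][:,:,::-1],(800,600)))
print(r.get_obs()["tcp_pos"],f["eye"])
for t,z in(("strainer_handle",.096),("strainer_foot",0),("jar_mouth",.09)):
    for o in r.landmark_of(f,t): print(t,o["conf"],o["point"],onz(f,o["point"],z))
for o in r.outline_of(f,"jar"): print(o["conf"],o["rect"])
E
```

```text
[0.4458 0.4067 0.2686] [0.5034 0.4617 0.4104]
strainer_handle 0.84 [242.7, 176.2] [0.4346 0.415  0.096 ]
strainer_foot 0.58 [244.9, 160.9] [0.4334 0.4143 0.    ]
jar_mouth 0.76 [330.1, 88.4] [0.5708 0.4111 0.09  ]
0.85 [284.5, 41.1, 90.4, 96.8]
```

View pics/w1.png

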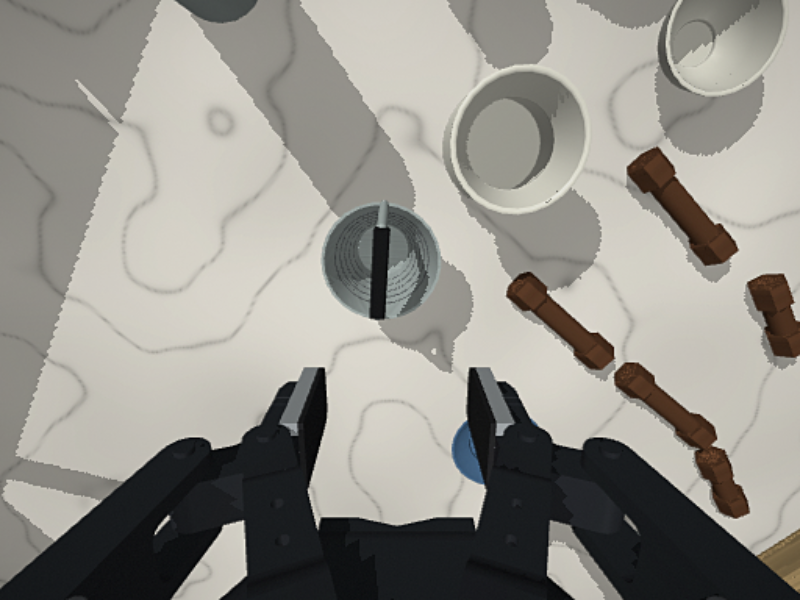

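The strainer's handle runs from (384,228) to (377,318). The jar's mouth is centred near (520,139), and the pestles lie to the right.

```bash
python3 - <<'E'
from h import *
f=r.grab_frame("wrist")
s=1.5625
a,b=[onz(f,np.array(p)/s,.102) for p in((382,228),(378,318))]
d=a-b; yaw=np.arctan2(d[1],d[0]); c=(a+b)/2
print(a,b,np.linalg.norm(d),yaw,c)
def circ(pts,z):
    P=np.array([onz(f,np.array(p)/s,z)[:2] for p in pts]);A=np.c_[2*P,np.ones(len(P))];q=np.linalg.lstsq(A,(P**2).sum(1),rcond=None)[0]
    return q[:2],np.sqrt(q[2]+q[:2]@q[:2])
print("jar",circ([(449,139),(590,139),(530,65),(512,213)],.09))
print("rim",circ([(322,260),(440,260),(381,202),(381,318)],.06))
tf(*c[:2],.12,yaw)
E
```

```text
[0.46350251 0.43736319 0.102     ] [0.41086155 0.39367102 0.102     ] 0.06841108243933712 0.6927698071748307 [0.43718203 0.4155171  0.102     ]
jar (array([0.57096905, 0.40619213]), np.float64(0.048782187793550535))
rim (array([0.43633403, 0.41557749]), np.float64(0.049011703319522815))
t 4.72 tcp [0.4463 0.4062 0.2688] yaw 0.747 shift [-0.002 -0.052  0.595] turn [-0.    -0.     0.034]
```

Emit:
apply_moves --pt "0 -0.052 0.2 0 0 0.034" --pt "0 -0.052 0.4 0 0 0.034" --pt "0 -0.052 0.6 0 0 0.034" --pt "0 -0.052 0.76 0 0 0.034" --pt "0 -0.052 0.76 0 0 0.034"

```text
clock: 5.35
tcp_pos: [0.4359, 0.414, 0.0761]
orientation: [2.952, 1.065, -0.008]
contact_force: [-0.2, 0.6, 0.7]
grip_width: 0.0511
gripper_force: 0.0
```

Emit:
apply_moves --pt "0 0 0 0 0 0" --pt "0 0 0 0 0 0" --pt "0 0 0 0 0 0" --pt "0 0 0 0 0 0" --claw 0 --newtons 60

```text
clock: 5.85
tcp_pos: [0.4385, 0.4171, 0.0809]
orientation: [-2.953, -1.064, -0.004]
contact_force: [-0.1, 1.1, 7.6]
grip_width: 0.0107
gripper_force: 59.3
```

Emit:
apply_moves --pt "0 0 -0.1 0 0 0" --pt "0 0 -0.3 0 0 0" --pt "0 0 -0.48 0 0 0" --pt "0 0 -0.48 0 0 0"

```text
clock: 6.35
tcp_pos: [0.4396, 0.4169, 0.2029]
orientation: [-2.952, -1.063, -0.01]
contact_force: [0.4, 0.1, -3.2]
grip_width: 0.0108
gripper_force: 59.2
```

```bash
python3 - <<'E'
from h import *
tf(.571,.4065,.195,.693)
E
```

```text
t 6.35 tcp [0.4396 0.4169 0.2029] yaw 0.691 shift [0.378 0.367 0.034] turn [-0.001 -0.005 -0.001]
```

Emit:
apply_moves --pt "0.13 0.12 0 0 0 0" --pt "0.26 0.25 0 0 0 0" --pt "0.38 0.37 0 0 0 0" --pt "0.38 0.37 0 0 0 0" --pt "0.38 0.37 0 0 0 0"

```text
clock: 6.98
tcp_pos: [0.5687, 0.4046, 0.1972]
orientation: [2.955, 1.064, -0.004]
contact_force: [-0.6, -0.6, -3.3]
grip_width: 0.0105
gripper_force: 59.1
```

```bash
python3 - <<'E'
from h import *
np.set_printoptions(precision=4,suppress=True)
tf(.5725,.408,.145,.693)
fs=[r.grab_frame(n) for n in("scene","side")]
for t in("jar_mouth","strainer_foot","strainer_handle"):
    L=[r.landmark_of(f,t) for f in fs]
    print(t,[l[0]["point"] for l in L if l], tri(fs,[l[0]["point"] for l in L]) if all(L) else 0)
im=np.hstack([cv2.resize(f["pixels"][int(v)-60:int(v)+60,int(u)-50:int(u)+50,::-1],(400,480)) for f,(u,v) in zip(fs,[(363,115),(244,105)])])
cv2.imwrite("pics/j1.png",im)
E
```

```text
t 6.97 tcp [0.5687 0.4046 0.1972] yaw 0.691 shift [ 0.021 -0.001  0.209] turn [-0.     0.002 -0.001]
jar_mouth [[365.6, 124.4], [246.2, 119.9]] [0.5742 0.4006 0.0874]
strainer_foot [[265.0, 136.7], [244.1, 107.5]] [0.5409 0.0395 0.2635]
strainer_handle [[241.1, 83.6]] 0
```

View pics/j1.png

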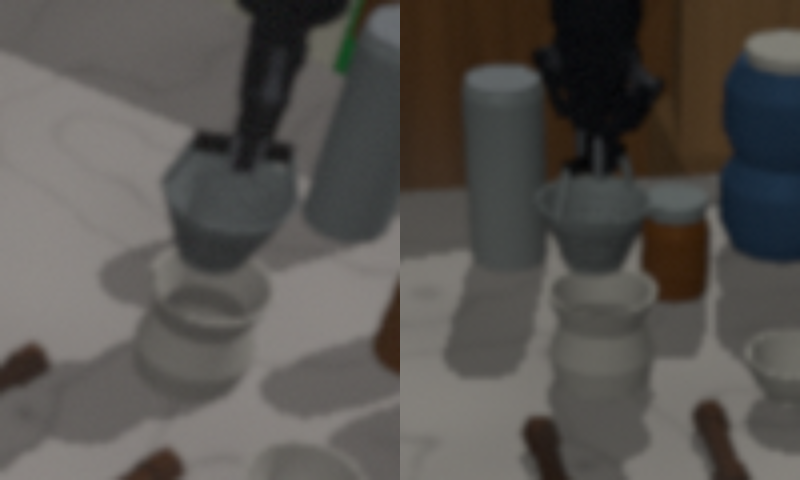

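The strainer is upright over the jar. In the side crop it sits about 7 px left of the jar, which the 5 mm shift corrects.

Emit:
apply_moves --pt "0.02 0 0.05 0 0 0" --pt "0.02 0 0.12 0 0 0" --pt "0.02 0 0.18 0 0 0" --pt "0.02 0 0.22 0 0 0" --pt "0.02 0 0.22 0 0 0"

```text
clock: 8.0
tcp_pos: [0.5731, 0.4076, 0.1424]
orientation: [2.955, 1.064, -0.003]
contact_force: [-1.0, 0.1, -2.1]
grip_width: 0.0103
gripper_force: 59.0
```

Emit:
apply_moves --pt "0 0 0.015 0 0 0" --pt "0 0 0.03 0 0 0" --pt "0 0 0.04 0 0 0" --pt "0 0 0.045 0 0 0" --pt "0 0 0.045 0 0 0"

```text
clock: 8.62
tcp_pos: [0.5737, 0.4081, 0.1325]
orientation: [-2.956, -1.065, 0.0]
contact_force: [-0.2, -0.4, -2.5]
grip_width: 0.0109
gripper_force: 59.1
```

Still carrying the weight; creep down.

Emit:
apply_moves --pt "0 0 0.008 0 0 0" --pt "0 0 0.016 0 0 0" --pt "0 0 0.02 0 0 0" --pt "0 0 0.02 0 0 0"

```text
clock: 9.12
tcp_pos: [0.5737, 0.408, 0.1275]
orientation: [2.956, 1.065, -0.0]
contact_force: [0.0, 0.1, -1.6]
grip_width: 0.0105
gripper_force: 59.1
```

Emit:
apply_moves --pt "0 0 0.006 0 0 0" --pt "0 0 0.01 0 0 0" --pt "0 0 0.01 0 0 0"

```text
clock: 9.5
tcp_pos: [0.5743, 0.4078, 0.1257]
orientation: [2.956, 1.064, 0.001]
contact_force: [-0.4, -1.2, 3.7]
grip_width: 0.0106
gripper_force: 59.9
```

Emit:
apply_moves --pt "0 0 0 0 0 0" --pt "0 0 0 0 0 0" --pt "0 0 0 0 0 0" --claw 0.6

```text
clock: 9.88
tcp_pos: [0.5735, 0.4084, 0.1249]
orientation: [-2.955, -1.065, 0.0]
contact_force: [-0.5, 0.3, 0.1]
grip_width: 0.0512
gripper_force: 0.0
```

Emit:
apply_moves --pt "0 0 -0.1 0 0 0" --pt "0 0 -0.3 0 0 0" --pt "0 0 -0.44 0 0 0" --pt "0 0 -0.44 0 0 -0.1" --pt "0 0 -0.44 0 0 -0.2"

```text
clock: 10.5
tcp_pos: [0.5737, 0.4084, 0.2357]
orientation: [-2.748, -1.521, -0.002]
contact_force: [-0.0, -0.4, -0.4]
grip_width: 0.0511
gripper_force: 0.0
```

```bash
cat > look.py <<'E'
from h import *
np.set_printoptions(precision=4,suppress=True)
def pestles(names=("scene","side")):
    out=[]
    for n in names:
        f=r.grab_frame(n)
        for t in("long1","short1"):
            for o in r.outline_of(f,t):
                c,y,L,W=maskpose(f,o["pixels"],.014)
                rgb=f["pixels"][o["pixels"]].mean(0)
                print(n,t,round(o["conf"],2),c,round(y,3),"L",round(L,3),round(W,3),rgb.round())
    return out
E
python3 - <<'E'
from look import *
fs=[r.grab_frame(n) for n in("scene","side")]
im=np.hstack([cv2.resize(f["pixels"][int(v)-60:int(v)+60,int(u)-50:int(u)+50,::-1],(400,480)) for f,(u,v) in zip(fs,[(363,115),(244,105)])])
cv2.imwrite("pics/j2.png",im)
pestles()
tf(.502,.241,.10,1.64)
E
```

```text
scene long1 0.87 [0.6472 0.248 ] 1.588 L 0.139 0.034 [69. 55. 48.]
scene long1 0.81 [0.5036 0.2455] 1.65 L 0.134 0.034 [64. 51. 44.]
scene long1 0.61 [ 0.3913 -0.0309] 1.576 L 0.171 0.053 [ 97. 100. 100.]
scene long1 0.53 [0.5164 0.0906] 1.655 L 0.137 0.037 [63. 51. 45.]
scene short1 0.94 [ 0.6689 -0.4789] 2.69 L 0.088 0.031 [128.  66.  18.]
scene short1 0.85 [ 0.6507 -0.0577] 1.827 L 0.095 0.031 [68. 54. 46.]
scene short1 0.84 [0.6517 0.0913] 1.293 L 0.09 0.036 [66. 53. 45.]
scene short1 0.71 [ 0.6482 -0.226 ] 0.503 L 0.093 0.035 [107.  44.  42.]
scene short1 0.66 [ 0.5013 -0.0358] 1.305 L 0.085 0.039 [56. 45. 39.]
scene short1 0.48 [0.5626 0.4208] 2.194 L 0.145 0.103 [91. 88. 84.]
side long1 0.73 [0.6495 0.2432] 1.556 L 0.159 0.034 [58. 49. 43.]
side long1 0.68 [0.517  0.0868] 1.654 L 0.142 0.029 [39. 26. 18.]
side long1 0.66 [0.5047 0.2355] 1.575 L 0.164 0.037 [52. 42. 35.]
side short1 0.71 [ 0.6498 -0.2275] 0.507 L 0.1 0.034 [86. 25. 23.]
side short1 0.66 [ 0.6525 -0.061 ] 1.795 L 0.108 0.035 [54. 43. 37.]
side short1 0.57 [0.6521 0.0887] 1.285 L 0.117 0.034 [60. 50. 44.]
side short1 0.55 [ 0.6686 -0.4823] 2.634 L 0.083 0.036 [108.  54.  15.]
side short1 0.54 [ 0.5018 -0.0396] 1.333 L 0.11 0.029 [34. 22. 15.]
t 10.9 tcp [0.5736 0.4081 0.2348] yaw 1.004 shift [-0.718  0.117  0.54 ] turn [-0.     0.    -0.405]
```

View pics/j2.png

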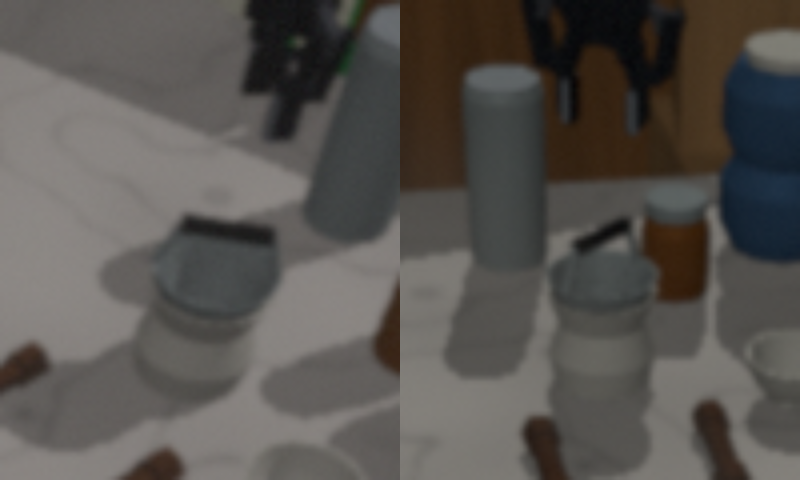

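The strainer is seated in the jar, upright and level. Next is the long pestle at (0.504, 0.241).

Emit:
apply_moves --pt "-0.25 0.04 0 0 0 -0.1" --pt "-0.5 0.08 0.1 0 0 -0.2" --pt "-0.72 0.12 0.35 0 0 -0.32" --pt "-0.72 0.12 0.54 0 0 -0.405" --pt "-0.72 0.12 0.54 0 0 -0.405"

```text
clock: 11.52
tcp_pos: [0.4999, 0.2374, 0.0972]
orientation: [-2.144, -2.293, 0.011]
contact_force: [0.6, -0.6, 0.2]
grip_width: 0.0513
gripper_force: 0.0
```

```bash
python3 - <<'E'
from h import *
tf(.5035,.241,.003,1.64)
E
```

```text
t 11.53 tcp [0.4999 0.2374 0.0972] yaw 1.638 shift [0.015 0.018 0.377] turn [-0.004  0.002 -0.001]
```

Emit:
apply_moves --pt "0.015 0.018 0.15 0 0 0" --pt "0.015 0.018 0.3 0 0 0" --pt "0.015 0.018 0.377 0 0 0" --pt "0.015 0.018 0.377 0 0 0"

```text
clock: 12.02
tcp_pos: [0.5072, 0.2447, 0.0058]
orientation: [-2.142, -2.298, 0.001]
contact_force: [0.3, -0.5, 0.7]
grip_width: 0.0512
gripper_force: 0.0
```

Emit:
apply_moves --pt "0 0 0 0 0 0" --pt "0 0 0 0 0 0" --pt "0 0 0 0 0 0" --pt "0 0 0 0 0 0" --claw 0

```text
clock: 12.52
tcp_pos: [0.508, 0.2448, 0.0076]
orientation: [2.142, 2.298, 0.005]
contact_force: [-0.4, 0.1, 5.1]
grip_width: 0.0196
gripper_force: 58.5
```

Emit:
apply_moves --pt "0 0 -0.15 0 0 0" --pt "0 0 -0.4 0 0 0" --pt "0 0 -0.6 0 0 0" --pt "0 0 -0.6 0 0 0"

```text
clock: 13.02
tcp_pos: [0.5097, 0.2454, 0.161]
orientation: [2.141, 2.297, 0.015]
contact_force: [-0.1, 0.8, -0.9]
grip_width: 0.0195
gripper_force: 59.0
```

```bash
python3 - <<'E'
from h import *
tf(.436,-.4026,.15,1.669)
E
```

```text
t 13.03 tcp [0.5097 0.2454 0.161 ] yaw 1.641 shift [-2.565 -0.477  0.026] turn [ 0.005 -0.003 -0.018]
```

Emit:
apply_moves --pt "-0.2 -0.04 0 0 0 0" --pt "-0.4 -0.08 0 0 0 0" --pt "-0.6 -0.12 0 0 0 0" --pt "-0.8 -0.16 0 0 0 0" --pt "-1 -0.19 0 0 0 0"

```text
clock: 13.65
tcp_pos: [0.4762, -0.0102, 0.1554]
orientation: [-2.141, -2.298, 0.0]
contact_force: [1.2, -0.3, -1.1]
grip_width: 0.0195
gripper_force: 59.0
```

Emit:
apply_moves --pt "-0.2 -0.04 0 0 0 0" --pt "-0.4 -0.08 0 0 0 0" --pt "-0.6 -0.12 0 0 0 0" --pt "-0.8 -0.16 0 0 0 0" --pt "-1 -0.19 0 0 0 0"

```text
clock: 14.28
tcp_pos: [0.4467, -0.2626, 0.1554]
orientation: [-2.141, -2.298, -0.0]
contact_force: [0.4, 0.9, -1.3]
grip_width: 0.02
gripper_force: 59.0
```

Emit:
apply_moves --pt "-0.15 -0.03 0 0 0 0" --pt "-0.3 -0.06 0 0 0 0" --pt "-0.45 -0.08 0 0 0 -0.02" --pt "-0.55 -0.09 0 0 0 -0.02" --pt "-0.55 -0.09 0 0 0 -0.02"

```text
clock: 14.9
tcp_pos: [0.4336, -0.4019, 0.1553]
orientation: [-2.109, -2.328, 0.002]
contact_force: [-0.0, 0.3, 0.6]
grip_width: 0.0195
gripper_force: 59.0
```

```bash
python3 - <<'E'
from h import *
tf(.436,-.4026,.1,1.669)
f=r.grab_frame("wrist")
im=cv2.resize(f["pixels"][:,:,::-1],(800,600))
cv2.imwrite("pics/w2.png",im)
E
```

```text
t 14.9 tcp [ 0.4336 -0.4019  0.1553] yaw 1.67 shift [-0.003  0.01   0.221] turn [-0.001  0.     0.   ]
```

View pics/w2.png

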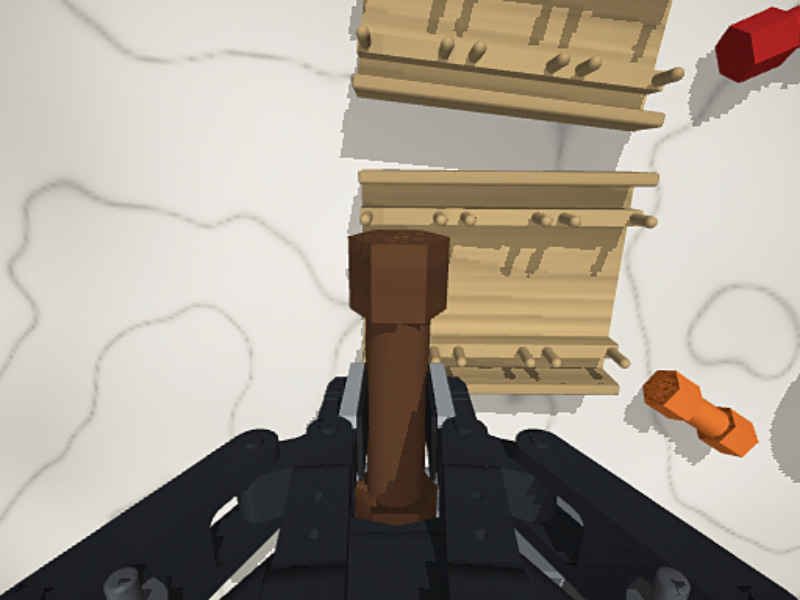

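```bash
python3 - <<'E'
from h import *
from scipy.optimize import least_squares
np.set_printoptions(precision=4,suppress=True)
f=r.grab_frame("wrist"); o=r.get_obs(); s=1.5625
e=onz(f,np.array((398,232))/s,.176); T=R.from_rotvec(o["orientation"])
print("front end in tool",T.inv().apply(e-o["tcp_pos"]))
obs=np.array([(366,216),(439,216),(466,217),(539,217),(567,218),(436,352),(459,354),(525,353),(547,355)])/s
md=[(.046,y) for y in(.0845,.0395,.0225,-.0225,-.0395)]+[(-.046,y) for y in(.0395,.0225,-.0225,-.0395)]
P=np.array([(a,b,.043) for a,b in md])
g=lambda p:proj(f,R.from_euler("z",p[2]).apply(P)+[p[0],p[1],0])
q=least_squares(lambda p:(g(p)-obs).ravel(),[.498,-.3965,1.669],loss="soft_l1"); print(q.x,(g(q.x)-obs).round(1).tolist())
E
```

```text
front end in tool [ 0.06   -0.     -0.0208]
[ 0.4956 -0.3903  1.6661] [[-4.6, -0.7], [-1.7, -0.4], [-0.3, -0.9], [2.6, -0.6], [3.4, -1.1], [-2.9, 4.8], [-0.8, 3.6], [1.5, 4.5], [4.3, 3.4]]
```

```bash
python3 - <<'E'
from h import *
from scipy.optimize import least_squares
np.set_printoptions(precision=4,suppress=True)
f=r.grab_frame("wrist"); s=1.5625
obs=np.array([(366,216),(439,216),(466,217),(539,217),(567,218),(436,352),(459,354),(525,353),(547,355)])/s
md=[(.046,y) for y in(.0845,.0395,.0225,-.0225,-.0395)]+[(-.046,y) for y in(.0395,.0225,-.0225,-.0395)]
for z in(.022,.03):
    P=np.array([(a,b,z) for a,b in md])
    g=lambda p:proj(f,R.from_euler("z",p[2]).apply(P)+[p[0],p[1],0])
    q=least_squares(lambda p:(g(p)-obs).ravel(),[.498,-.3965,1.669]); print(z,q.x,(g(q.x)-obs).round(1).tolist())
p=(.498,-.3965,1.669)
b=np.zeros((384,512,3),np.uint8); im=cv2.resize(f["pixels"][:,:,::-1],None,fx=3,fy=3)
for p in [(.498,-.3965,1.669)]:
    Rz=R.from_euler("z",p[2])
    for x in(-.046,.046):
        for c in(-.062,0,.062):
            for k in(-.0225,.0225):
                a=proj(f,Rz.apply([[x,c+k,.022],[x,c+k,.043]])+[p[0],p[1],0]); a=((a+.5)*3).astype(int)
                cv2.line(im,a[0],a[1],(0,0,255),2)
cv2.imwrite("pics/w3.png",im[300:800,650:1400])
E
```

```text
0.022 [ 0.5005 -0.3926  1.665 ] [[1.5, 0.6], [0.5, 1.0], [0.5, 0.5], [-0.5, 0.9], [-1.2, 0.4], [-0.9, -0.5], [0.0, -1.6], [-0.8, -0.6], [0.7, -1.7]]
0.03 [ 0.4987 -0.3909  1.6651] [[-0.7, -0.4], [-0.3, 0.1], [0.2, -0.4], [0.6, -0.0], [0.5, -0.5], [-1.7, 1.1], [-0.4, -0.0], [-0.1, 1.0], [1.9, -0.2]]
```

View pics/w3.png

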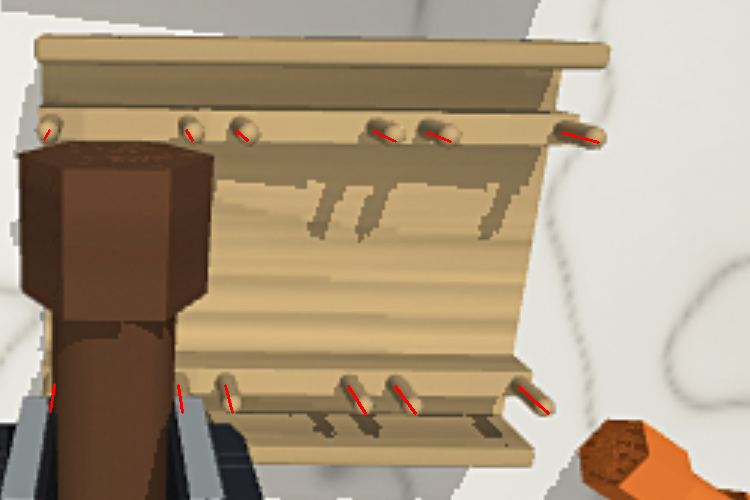

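The overlay matches the rack to about 1.5 mm, and the pestle is held centred. I'm lowering it into the cradle.

Emit:
apply_moves --pt "0.004 0.01 0.12 0 0 0" --pt "0.004 0.01 0.25 0 0 0" --pt "0.004 0.01 0.36 0 0 0" --pt "0.004 0.01 0.42 0 0 0" --pt "0.004 0.01 0.42 0 0 0"

```text
clock: 15.68
tcp_pos: [0.4371, -0.3978, 0.0501]
orientation: [-2.102, -2.332, -0.0]
contact_force: [-0.2, -1.1, -0.2]
grip_width: 0.0198
gripper_force: 59.0
```

Emit:
apply_moves --pt "0 0 0.02 0 0 0" --pt "0 0 0.04 0 0 0" --pt "0 0 0.06 0 0 0" --pt "0 0 0.07 0 0 0" --pt "0 0 0.07 0 0 0"

```text
clock: 16.3
tcp_pos: [0.4372, -0.3989, 0.0331]
orientation: [-2.105, -2.332, 0.0]
contact_force: [0.3, 0.7, 0.1]
grip_width: 0.0196
gripper_force: 59.0
```

Emit:
apply_moves --pt "0 0 0.01 0 0 0" --pt "0 0 0.018 0 0 0" --pt "0 0 0.018 0 0 0"

```text
clock: 16.68
tcp_pos: [0.4374, -0.399, 0.0296]
orientation: [2.105, 2.332, 0.001]
contact_force: [-2.4, 1.9, 7.7]
grip_width: 0.0196
gripper_force: 60.1
```

Emit:
apply_moves --pt "0 0 0 0 0 0" --pt "0 0 0 0 0 0" --pt "0 0 0 0 0 0" --claw 0.55

```text
clock: 17.05
tcp_pos: [0.4373, -0.3989, 0.0287]
orientation: [-2.105, -2.332, 0.0]
contact_force: [0.3, 0.2, -0.3]
grip_width: 0.0469
gripper_force: 0.0
```

Emit:
apply_moves --pt "0 0 -0.1 0 0 0" --pt "0 0 -0.3 0 0 0" --pt "0 0 -0.48 0 0 0" --pt "0 0 -0.48 0 0 0"

```text
clock: 17.55
tcp_pos: [0.439, -0.4008, 0.1523]
orientation: [2.101, 2.327, 0.002]
contact_force: [0.7, -0.6, -1.1]
grip_width: 0.047
gripper_force: 0.0
```

```bash
python3 - <<'E'
from look import *
pestles(("side",))
tf(.5165,.089,.1,1.652)
f=r.grab_frame("wrist")
cv2.imwrite("pics/w4.png",cv2.resize(f["pixels"][:,:,::-1],(512,384)))
E
```

```text
side long1 0.95 [ 0.4387 -0.3878] 1.65 L 0.141 0.032 [47. 30. 18.]
side long1 0.69 [0.6491 0.2284] 1.571 L 0.118 0.026 [55. 42. 35.]
side short1 0.93 [ 0.6512 -0.2288] 0.561 L 0.106 0.038 [95. 35. 33.]
side short1 0.84 [ 0.6701 -0.4816] 2.641 L 0.082 0.034 [120.  60.  17.]
side short1 0.77 [0.6532 0.0882] 1.292 L 0.117 0.032 [63. 52. 46.]
side short1 0.55 [ 0.6523 -0.0621] 1.802 L 0.107 0.034 [57. 45. 38.]
t 17.7 tcp [ 0.4369 -0.3982  0.1479] yaw 1.674 shift [1.906 0.517 0.193] turn [-0.001 -0.001  0.014]
```

View pics/w4.png

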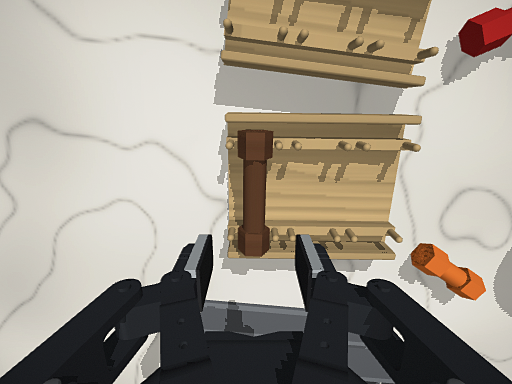

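The first long pestle lies squarely in the left cradle of the long rack. Next is the long one at (0.5165, 0.089).

Emit:
apply_moves --pt "0.2 0.05 0 0 0 0" --pt "0.4 0.11 0 0 0 0" --pt "0.6 0.16 0 0 0 0" --pt "0.8 0.21 0 0 0 0" --pt "1 0.26 0 0 0 0"

```text
clock: 18.38
tcp_pos: [0.4756, -0.1417, 0.1476]
orientation: [-2.104, -2.331, 0.002]
contact_force: [0.2, -0.7, -0.4]
grip_width: 0.0466
gripper_force: 0.0
```

Emit:
apply_moves --pt "0.2 0.05 0 0 0 0" --pt "0.4 0.11 0 0 0 0" --pt "0.6 0.16 0 0 0 0.014" --pt "0.85 0.24 0.1 0 0 0.014" --pt "0.906 0.257 0.19 0 0 0.014"

```text
clock: 19.0
tcp_pos: [0.517, 0.0927, 0.0997]
orientation: [-2.123, -2.314, -0.0]
contact_force: [0.4, 0.4, 0.2]
grip_width: 0.0469
gripper_force: 0.0
```

Emit:
apply_moves --pt "0 0 0 0 0 0" --pt "0 0 0 0 0 0"

```text
clock: 19.25
tcp_pos: [0.5168, 0.0865, 0.1011]
orientation: [2.132, 2.307, -0.003]
contact_force: [0.1, 0.0, -0.2]
grip_width: 0.047
gripper_force: 0.0
```

```bash
python3 - <<'E'
from look import *
pestles(("wrist",))
tf(.5165,.089,.004,1.65)
E
```

```text
wrist long1 0.61 [0.6497 0.2161] 1.562 L 0.063 0.033 [65. 42. 27.]
wrist long1 0.56 [0.5176 0.086 ] 1.654 L 0.129 0.032 [75. 49. 33.]
wrist short1 0.87 [ 0.5048 -0.0273] 1.306 L 0.081 0.032 [71. 47. 32.]
wrist short1 0.87 [0.6527 0.089 ] 1.304 L 0.085 0.036 [73. 48. 33.]
wrist short1 0.78 [ 0.6539 -0.0922] 2.289 L 0.061 0.022 [65. 43. 30.]
t 19.4 tcp [0.5175 0.0867 0.1021] yaw 1.649 shift [ 0.01  -0.004  0.392] turn [ 0.001  0.    -0.001]
```

Emit:
apply_moves --pt "0 0 0.15 0 0 0" --pt "0 0 0.3 0 0 0" --pt "0 0 0.385 0 0 0" --pt "0 0 0.385 0 0 0"

```text
clock: 19.9
tcp_pos: [0.5164, 0.0872, 0.0045]
orientation: [-2.131, -2.307, 0.003]
contact_force: [0.3, -0.1, 1.0]
grip_width: 0.0468
gripper_force: 0.0
```

Emit:
apply_moves --pt "0 0 0 0 0 0" --pt "0 0 0 0 0 0" --pt "0 0 0 0 0 0" --pt "0 0 0 0 0 0" --claw 0

```text
clock: 20.4
tcp_pos: [0.5183, 0.0881, 0.0066]
orientation: [2.13, 2.307, 0.003]
contact_force: [-1.2, -0.3, 6.4]
grip_width: 0.0196
gripper_force: 58.7
```

Emit:
apply_moves --pt "0 0 -0.15 0 0 0" --pt "0 0 -0.4 0 0 0" --pt "0 0 -0.6 0 0 0" --pt "0 0 -0.6 0 0 0"

```text
clock: 20.9
tcp_pos: [0.52, 0.0889, 0.1595]
orientation: [2.128, 2.306, 0.013]
contact_force: [-0.2, 0.3, -0.7]
grip_width: 0.0198
gripper_force: 59.0
```

Emit:
apply_moves --pt "-0.2 -0.03 0 0 0 0" --pt "-0.4 -0.05 0 0 0 0" --pt "-0.6 -0.08 0 0 0 0" --pt "-0.8 -0.1 0 0 0 0" --pt "-1 -0.12 0 0 0 0"

```text
clock: 21.52
tcp_pos: [0.5066, -0.1645, 0.1544]
orientation: [-2.129, -2.309, 0.0]
contact_force: [0.7, 0.4, -0.8]
grip_width: 0.0198
gripper_force: 59.0
```

Emit:
apply_moves --pt "-0.2 -0.02 0 0 0 0" --pt "-0.4 -0.05 0 0 0 0" --pt "-0.6 -0.08 0 0 0 0" --pt "-0.8 -0.1 0 0 0 -0.01" --pt "-0.916 -0.11 0 0 0 -0.01"

```text
clock: 22.15
tcp_pos: [0.4967, -0.3965, 0.1542]
orientation: [-2.115, -2.322, 0.002]
contact_force: [-0.4, 1.1, 0.0]
grip_width: 0.0201
gripper_force: 59.0
```

Emit:
apply_moves --pt "0 0 0 0 0 0" --pt "0 0 0 0 0 0"

```text
clock: 22.4
tcp_pos: [0.4981, -0.3924, 0.1541]
orientation: [-2.11, -2.325, -0.001]
contact_force: [-0.5, 0.8, -1.0]
grip_width: 0.0194
gripper_force: 59.0
```

```bash
python3 - <<'E'
from look import *
tf(.498,-.397,.050,1.667)
f=r.grab_frame("wrist"); o=r.get_obs(); T=R.from_rotvec(o["orientation"])
for t in("long1",):
    for q in r.outline_of(f,t):
        v,u=np.nonzero(q["pixels"]); i=v.argmin(); print(q["conf"],q["rect"],u[v==v.min()].mean(),v.min(),T.inv().apply(onz(f,(u[v==v.min()].mean(),v.min()),o["tcp_pos"][2]+.021)-o["tcp_pos"]))
E
```

```text
t 22.4 tcp [ 0.4981 -0.3924  0.1541] yaw 1.668 shift [-0.019 -0.002  0.416] turn [-0.001 -0.001  0.   ]
0.92 [170.4, 129.0, 39.5, 122.5] 190.0 129 [ 0.069  -0.0276 -0.0209]
0.79 [221.4, 139.4, 68.0, 197.4] 246.5 138 [ 0.0652 -0.0035 -0.0209]
```

Emit:
apply_moves --pt "-0.025 0 0.12 0 0 0" --pt "-0.025 0 0.25 0 0 0" --pt "-0.025 0 0.36 0 0 0" --pt "-0.025 0 0.42 0 0 0" --pt "-0.025 0 0.42 0 0 0"

```text
clock: 23.12
tcp_pos: [0.4988, -0.3989, 0.0493]
orientation: [-2.11, -2.325, 0.0]
contact_force: [0.5, -0.0, -0.7]
grip_width: 0.0195
gripper_force: 59.0
```

Emit:
apply_moves --pt "0 0 0.02 0 0 0" --pt "0 0 0.04 0 0 0" --pt "0 0 0.06 0 0 0" --pt "0 0 0.08 0 0 0" --pt "0 0 0.08 0 0 0"

```text
clock: 23.75
tcp_pos: [0.4987, -0.3998, 0.0295]
orientation: [-2.112, -2.325, 0.0]
contact_force: [0.3, 0.2, -0.6]
grip_width: 0.0197
gripper_force: 59.0
```

Emit:
apply_moves --pt "0 0 0.006 0 0 0" --pt "0 0 0.01 0 0 0" --pt "0 0 0.01 0 0 0"

```text
clock: 24.12
tcp_pos: [0.499, -0.4002, 0.0286]
orientation: [2.112, 2.325, 0.001]
contact_force: [-1.9, 2.3, 7.5]
grip_width: 0.0198
gripper_force: 60.1
```

Emit:
apply_moves --pt "0 0 0 0 0 0" --pt "0 0 0 0 0 0" --pt "0 0 0 0 0 0" --claw 0.5

```text
clock: 24.5
tcp_pos: [0.4989, -0.4, 0.0274]
orientation: [-2.112, -2.326, 0.0]
contact_force: [-0.2, 0.0, -0.1]
grip_width: 0.0427
gripper_force: 0.0
```

Emit:
apply_moves --pt "0 0 -0.1 0 0 0" --pt "0 0 -0.3 0 0 0" --pt "0 0 -0.48 0 0 0" --pt "0 0 -0.48 0 0 0" --pt "0 0 -0.48 0 0 0"

```text
clock: 25.12
tcp_pos: [0.4987, -0.3995, 0.1471]
orientation: [-2.111, -2.325, -0.0]
contact_force: [-0.8, -0.1, -0.4]
grip_width: 0.0426
gripper_force: 0.0
```

```bash
python3 - <<'E'
from look import *
pestles(("scene","side"))
tf(.649,.245,.15,1.57)
f=r.grab_frame("wrist")
for q in r.outline_of(f,"long1"): print("placed",q["conf"],maskpose(f,q["pixels"],.040))
E
```

```text
scene long1 0.62 [0.6489 0.2492] 1.555 L 0.142 0.035 [72. 59. 52.]
scene long1 0.6 [ 0.4808 -0.3999] 1.663 L 0.126 0.039 [60. 42. 29.]
scene long1 0.58 [ 0.4175 -0.402 ] 1.652 L 0.125 0.04 [62. 45. 34.]
scene short1 0.72 [0.6508 0.0923] 1.325 L 0.089 0.035 [66. 53. 46.]
scene short1 0.7 [ 0.6507 -0.0577] 1.827 L 0.095 0.031 [69. 55. 48.]
scene short1 0.68 [ 0.5006 -0.0353] 1.331 L 0.085 0.039 [66. 52. 45.]
scene short1 0.62 [ 0.6478 -0.2256] 0.504 L 0.092 0.033 [106.  43.  41.]
scene short1 0.62 [ 0.6684 -0.4808] 2.665 L 0.095 0.035 [124.  71.  32.]
scene short1 0.6 [ 0.4171 -0.4032] 1.652 L 0.126 0.041 [62. 45. 35.]
scene short1 0.32 [0.7275 0.3671] 2.327 L 0.108 0.086 [101.  99.  94.]
side long1 0.7 [ 0.439  -0.3878] 1.646 L 0.141 0.035 [46. 29. 17.]
side long1 0.59 [ 0.5011 -0.3837] 1.677 L 0.138 0.033 [46. 29. 17.]
side short1 0.94 [ 0.6695 -0.4823] 2.634 L 0.082 0.034 [118.  58.  15.]
side short1 0.85 [ 0.6498 -0.2297] 0.567 L 0.104 0.033 [92. 27. 25.]
side short1 0.58 [ 0.498  -0.0391] 1.417 L 0.11 0.03 [50. 35. 25.]
side short1 0.42 [ 0.6581 -0.0826] 1.753 L 0.066 0.034 [54. 42. 35.]
side short1 0.21 [ 0.5015 -0.3842] 1.669 L 0.137 0.033 [46. 29. 17.]
t 25.43 tcp [ 0.4985 -0.3997  0.1466] yaw 1.667 shift [ 2.509  0.847 -0.013] turn [-0.001 -0.001  0.062]
placed 0.87 (array([ 0.4988, -0.4009]), np.float32(1.6663464), 0.12566550076007843, 0.03165091574192047)
placed 0.85 (array([ 0.4387, -0.4031]), np.float32(1.6694244), 0.1237131729722023, 0.032406456768512726)
```

Emit:
apply_moves --pt "0.2 0.06 0 0 0 0.06" --pt "0.4 0.13 0 0 0 0.06" --pt "0.6 0.2 0 0 0 0.06" --pt "0.8 0.27 0 0 0 0.06" --pt "1 0.338 0 0 0 0.06" --claw 0.6

```text
clock: 26.15
tcp_pos: [0.5594, -0.1413, 0.1475]
orientation: [2.219, 2.223, 0.0]
contact_force: [0.4, 0.6, 0.2]
grip_width: 0.0512
gripper_force: 0.0
```

```bash
python3 - <<'E'
from look import *
tf(.649,.245,.10,1.57)
E
```

```text
t 26.15 tcp [ 0.5594 -0.1413  0.1475] yaw 1.573 shift [1.545 0.361 0.19 ] turn [0.    0.    0.002]
```

Emit:
apply_moves --pt "0.2 0.05 0 0 0 0" --pt "0.4 0.1 0 0 0 0" --pt "0.6 0.14 0 0 0 0" --pt "0.8 0.19 0 0 0 0" --pt "1 0.24 0 0 0 0"

```text
clock: 26.78
tcp_pos: [0.6188, 0.1088, 0.1475]
orientation: [2.219, 2.224, 0.0]
contact_force: [0.8, 0.5, 0.8]
grip_width: 0.0512
gripper_force: 0.0
```

Emit:
apply_moves --pt "0.2 0.05 0 0 0 0" --pt "0.4 0.1 0.05 0 0 0" --pt "0.54 0.12 0.15 0 0 0" --pt "0.54 0.12 0.19 0 0 0" --pt "0.54 0.12 0.19 0 0 0"

```text
clock: 27.4
tcp_pos: [0.6477, 0.2408, 0.099]
orientation: [2.22, 2.223, -0.004]
contact_force: [-0.3, -0.3, 0.8]
grip_width: 0.0513
gripper_force: 0.0
```

```bash
python3 - <<'E'
from look import *
pestles(("wrist",))
tf(.649,.245,.005,1.57)
E
```

```text
wrist long1 0.72 [0.65   0.2417] 1.563 L 0.129 0.032 [74. 48. 32.]
wrist short1 0.69 [0.3796 0.0478] 0.683 L 0.033 0.005 [107. 114. 111.]
wrist short1 0.56 [0.6593 0.1151] 1.338 L 0.053 0.032 [60. 39. 26.]
t 27.55 tcp [0.6491 0.2402 0.1011] yaw 1.57 shift [ 0.019 -0.001  0.384] turn [0.001 0.    0.   ]
```

Emit:
apply_moves --pt "0.012 0 0.15 0 0 0" --pt "0.012 0 0.3 0 0 0" --pt "0.012 0 0.385 0 0 0" --pt "0.012 0 0.385 0 0 0"

```text
clock: 28.05
tcp_pos: [0.6477, 0.2442, 0.003]
orientation: [-2.22, -2.222, 0.003]
contact_force: [0.7, 0.3, 0.5]
grip_width: 0.0512
gripper_force: 0.0
```

Emit:
apply_moves --pt "0 0 0 0 0 0" --pt "0 0 0 0 0 0" --pt "0 0 0 0 0 0" --pt "0 0 0 0 0 0" --claw 0

```text
clock: 28.55
tcp_pos: [0.6498, 0.2454, 0.0059]
orientation: [2.219, 2.222, 0.005]
contact_force: [0.3, -1.0, 7.2]
grip_width: 0.0195
gripper_force: 59.0
```

Emit:
apply_moves --pt "0 0 -0.15 0 0 0" --pt "0 0 -0.4 0 0 0" --pt "0 0 -0.6 0 0 0" --pt "0 0 -0.6 0 0 0"

```text
clock: 29.05
tcp_pos: [0.6515, 0.2458, 0.1596]
orientation: [2.217, 2.221, 0.014]
contact_force: [0.1, 0.2, -0.7]
grip_width: 0.0195
gripper_force: 58.8
```

Emit:
apply_moves --pt "-0.2 -0.03 0 0 0 0" --pt "-0.4 -0.06 0 0 0 0" --pt "-0.6 -0.08 0 0 0 0" --pt "-0.8 -0.11 0 0 0 0" --pt "-1 -0.14 0 0 0 0"

```text
clock: 29.68
tcp_pos: [0.6128, -0.0063, 0.1531]
orientation: [-2.218, -2.223, 0.001]
contact_force: [0.6, -0.3, -0.4]
grip_width: 0.0199
gripper_force: 58.9
```

Emit:
apply_moves --pt "-0.2 -0.03 0 0 0 0" --pt "-0.4 -0.06 0 0 0 0" --pt "-0.6 -0.08 0 0 0 0" --pt "-0.8 -0.11 0 0 0 0" --pt "-1 -0.14 0 0 0 0"

```text
clock: 30.3
tcp_pos: [0.5784, -0.2561, 0.153]
orientation: [-2.218, -2.223, 0.0]
contact_force: [1.3, 0.3, -0.7]
grip_width: 0.0197
gripper_force: 58.9
```

Emit:
apply_moves --pt "-0.2 -0.03 0 0 0 -0.03" --pt "-0.4 -0.06 0 0 0 -0.06" --pt "-0.5 -0.07 0 0 0 -0.06" --pt "-0.5 -0.07 0 0 0 -0.06" --pt "-0.5 -0.07 0 0 0 -0.06"

```text
clock: 30.92
tcp_pos: [0.5621, -0.3785, 0.153]
orientation: [-2.11, -2.325, -0.001]
contact_force: [0.2, 1.4, -0.7]
grip_width: 0.0196
gripper_force: 58.9
```

```bash
python3 - <<'E'
from look import *
tf(.560,-.390,.050,1.667)
f=r.grab_frame("wrist"); o=r.get_obs(); T=R.from_rotvec(o["orientation"])
for q in r.outline_of(f,"long1"):
    v,u=np.nonzero(q["pixels"]); print(q["conf"],q["rect"],T.inv().apply(onz(f,(u[v==v.min()].mean(),v.min()),o["tcp_pos"][2]+.021)-o["tcp_pos"]))
E
```

```text
t 30.93 tcp [ 0.5621 -0.3785  0.153 ] yaw 1.668 shift [-0.046 -0.013  0.412] turn [-0.    -0.001  0.001]
0.86 [166.7, 140.9, 42.9, 121.6] [ 0.0642 -0.0306 -0.0209]
0.82 [222.7, 141.5, 64.7, 194.5] [ 0.0634 -0.0002 -0.0209]
0.81 [103.7, 135.4, 46.0, 122.4] [ 0.0655 -0.0566 -0.0209]
```

Emit:
apply_moves --pt "-0.038 -0.008 0.12 0 0 0" --pt "-0.038 -0.008 0.25 0 0 0" --pt "-0.038 -0.008 0.36 0 0 0" --pt "-0.038 -0.008 0.42 0 0 0" --pt "-0.038 -0.008 0.42 0 0 0"

```text
clock: 31.65
tcp_pos: [0.5608, -0.3885, 0.0479]
orientation: [-2.109, -2.325, 0.0]
contact_force: [-0.3, 0.2, -0.9]
grip_width: 0.0196
gripper_force: 58.9
```

Emit:
apply_moves --pt "0 0 0.02 0 0 0" --pt "0 0 0.04 0 0 0" --pt "0 0 0.06 0 0 0" --pt "0 0 0.075 0 0 0" --pt "0 0 0.083 0 0 0"

```text
clock: 32.28
tcp_pos: [0.5608, -0.3896, 0.0278]
orientation: [-2.112, -2.325, -0.0]
contact_force: [-4.2, 2.3, 12.1]
grip_width: 0.0195
gripper_force: 60.1
```

Emit:
apply_moves --pt "0 0 0 0 0 0" --pt "0 0 0 0 0 0"

```text
clock: 32.52
tcp_pos: [0.561, -0.3897, 0.0281]
orientation: [2.112, 2.326, 0.0]
contact_force: [-0.6, -0.1, -0.9]
grip_width: 0.0196
gripper_force: 59.0
```

Emit:
apply_moves --pt "0 0 0 0 0 0" --pt "0 0 0 0 0 0" --pt "0 0 0 0 0 0" --claw 0.5

```text
clock: 32.9
tcp_pos: [0.561, -0.3897, 0.0281]
orientation: [2.112, 2.326, 0.0]
contact_force: [0.2, 0.7, 0.4]
grip_width: 0.0428
gripper_force: 0.0
```

Emit:
apply_moves --pt "0 0 -0.1 0 0 0" --pt "0 0 -0.3 0 0 0" --pt "0 0 -0.48 0 0 0" --pt "0 0 -0.48 0 0 0" --pt "0 0 -0.48 0 0 0"

```text
clock: 33.52
tcp_pos: [0.5607, -0.3892, 0.1476]
orientation: [-2.111, -2.325, -0.0]
contact_force: [-0.2, 0.1, -0.2]
grip_width: 0.043
gripper_force: 0.0
```

```bash
python3 - <<'E'
from look import *
from scipy.optimize import least_squares
f=r.grab_frame("wrist")
for q in r.outline_of(f,"long1"): print("placed",q["conf"],maskpose(f,q["pixels"],.040))
pestles(("scene",))
tf(.502,-.036,.10,1.31)
E
```

```text
placed 0.87 (array([ 0.44  , -0.4032]), np.float32(1.6583711), 0.1276920586824417, 0.032600030303001404)
placed 0.84 (array([ 0.4992, -0.3991]), np.float32(1.6608462), 0.12411342561244965, 0.032164476811885834)
scene long1 0.91 [ 0.48 -0.4 ] 1.679 L 0.124 0.036 [59. 40. 27.]
scene long1 0.71 [ 0.5442 -0.3908] 1.653 L 0.124 0.036 [62. 43. 29.]
scene long1 0.68 [ 0.4187 -0.4032] 1.614 L 0.123 0.039 [62. 44. 33.]
scene long1 0.45 [0.5668 0.4095] 2.132 L 0.123 0.096 [91. 89. 85.]
scene short1 0.96 [ 0.6683 -0.4798] 2.688 L 0.092 0.034 [127.  70.  25.]
scene short1 0.8 [ 0.5035 -0.0376] 1.278 L 0.079 0.037 [63. 49. 41.]
scene short1 0.77 [ 0.649  -0.2262] 0.48 L 0.091 0.032 [107.  42.  39.]
scene short1 0.65 [ 0.6504 -0.0582] 1.828 L 0.089 0.028 [66. 50. 42.]
scene short1 0.53 [0.6522 0.0926] 1.315 L 0.093 0.035 [69. 55. 48.]
scene short1 0.17 [ 0.5439 -0.3904] 1.66 L 0.124 0.035 [61. 42. 28.]
t 33.77 tcp [ 0.5604 -0.3893  0.1468] yaw 1.667 shift [ 1.429 -0.096  0.189] turn [-0.001 -0.001  0.227]
```

Emit:
apply_moves --pt "0.2 -0.01 0 0 0 0" --pt "0.4 -0.02 0 0 0 0" --pt "0.6 -0.04 0 0 0 0" --pt "0.8 -0.05 0 0 0 0" --pt "1 -0.07 0 0 0 0" --claw 0.6

```text
clock: 34.4
tcp_pos: [0.519, -0.1408, 0.1477]
orientation: [-2.112, -2.326, 0.0]
contact_force: [0.5, -0.1, -0.4]
grip_width: 0.0515
gripper_force: 0.0
```

Emit:
apply_moves --pt "0.2 -0.01 0 0 0 0.1" --pt "0.42 -0.026 0.05 0 0 0.2" --pt "0.43 -0.026 0.15 0 0 0.227" --pt "0.43 -0.026 0.19 0 0 0.227" --pt "0.43 -0.026 0.19 0 0 0.227"

```text
clock: 35.02
tcp_pos: [0.5023, -0.0373, 0.1001]
orientation: [-2.492, -1.913, 0.003]
contact_force: [0.0, -0.3, -0.2]
grip_width: 0.0514
gripper_force: 0.0
```

```bash
python3 - <<'E'
from look import *
pestles(("wrist",))
tf(.502,-.036,.005,1.31)
E
```

```text
wrist short1 0.92 [ 0.6553 -0.2244] 0.528 L 0.074 0.054 [127.  28.  27.]
wrist short1 0.82 [0.6448 0.0639] 2.88 L 0.032 0.028 [60. 39. 25.]
wrist short1 0.63 [ 0.5021 -0.0387] 1.31 L 0.09 0.034 [71. 47. 32.]
wrist short1 0.62 [ 0.6529 -0.0614] 1.814 L 0.096 0.033 [65. 43. 29.]
t 35.17 tcp [ 0.5033 -0.0374  0.1012] yaw 1.309 shift [ 0.004 -0.007  0.385] turn [ 0.001 -0.    -0.001]
```

Emit:
apply_moves --pt "0.002 -0.004 0.15 0 0 0" --pt "0.002 -0.004 0.3 0 0 0" --pt "0.002 -0.004 0.385 0 0 0" --pt "0.002 -0.004 0.385 0 0 0"

```text
clock: 35.67
tcp_pos: [0.5013, -0.0361, 0.0037]
orientation: [-2.491, -1.912, 0.002]
contact_force: [0.4, 1.4, 0.4]
grip_width: 0.0513
gripper_force: 0.0
```

Emit:
apply_moves --pt "0 0 0 0 0 0" --pt "0 0 0 0 0 0" --pt "0 0 0 0 0 0" --pt "0 0 0 0 0 0" --claw 0

```text
clock: 36.17
tcp_pos: [0.5029, -0.0356, 0.0058]
orientation: [2.49, 1.913, 0.003]
contact_force: [-0.7, -1.5, 5.0]
grip_width: 0.0197
gripper_force: 58.4
```

Emit:
apply_moves --pt "0 0 -0.15 0 0 0" --pt "0 0 -0.4 0 0 0" --pt "0 0 -0.6 0 0 0" --pt "0 0 -0.6 0 0 0"

```text
clock: 36.67
tcp_pos: [0.5047, -0.0354, 0.1586]
orientation: [2.488, 1.912, 0.013]
contact_force: [0.1, -0.6, -1.4]
grip_width: 0.0197
gripper_force: 59.0
```

Emit:
apply_moves --pt "-0.2 -0.02 0 0 0 -0.05" --pt "-0.4 -0.04 0 0 0 -0.1" --pt "-0.6 -0.06 0 0 0 -0.16" --pt "-0.84 -0.1 0 0 0 -0.16" --pt "-0.84 -0.1 0 0 0 -0.16"

```text
clock: 37.3
tcp_pos: [0.4204, -0.2362, 0.1543]
orientation: [2.241, 2.201, -0.002]
contact_force: [0.5, 0.2, -1.0]
grip_width: 0.0197
gripper_force: 59.0
```

Emit:
apply_moves --pt "0 0 0 0 0 0" --pt "0 0 0 0 0 0"

```text
clock: 37.55
tcp_pos: [0.4242, -0.2304, 0.154]
orientation: [-2.228, -2.214, -0.0]
contact_force: [0.2, 0.1, -0.7]
grip_width: 0.0196
gripper_force: 59.0
```

```bash
python3 - <<'E'
from look import *
tf(.424,-.235,.050,1.562)
f=r.grab_frame("wrist"); o=r.get_obs(); T=R.from_rotvec(o["orientation"])
for q in r.outline_of(f,"short1"):
    v,u=np.nonzero(q["pixels"]); print(q["conf"],q["rect"],T.inv().apply(onz(f,(u[v==v.min()].mean(),v.min()),o["tcp_pos"][2]+.021)-o["tcp_pos"]))
im=cv2.resize(f["pixels"][:,:,::-1],None,fx=3,fy=3)
p=(.486,-.2354,1.562); Rz=R.from_euler("z",p[2])
for x in(-.028,.028):
    for c in(-.062,0,.062):
        for k in(-.0225,.0225):
            a=proj(f,Rz.apply([[x,c+k,.022],[x,c+k,.043]])+[p[0],p[1],0]); a=((a+.5)*3).astype(int)
            cv2.line(im,a[0],a[1],(0,0,255),2)
cv2.imwrite("pics/w5.png",im[300:800,600:1350])
E
```

```text
t 37.55 tcp [ 0.4242 -0.2304  0.154 ] yaw 1.564 shift [-0.019 -0.001  0.416] turn [-0.    -0.     0.001]
0.96 [421.2, 144.3, 90.8, 63.3] [ 0.0626  0.1078 -0.021 ]
0.61 [219.9, 180.8, 64.2, 157.2] [ 0.0468 -0.0003 -0.021 ]
0.56 [491.2, 1.7, 20.8, 47.1] [ 0.1167  0.0941 -0.021 ]
```

View pics/w5.png

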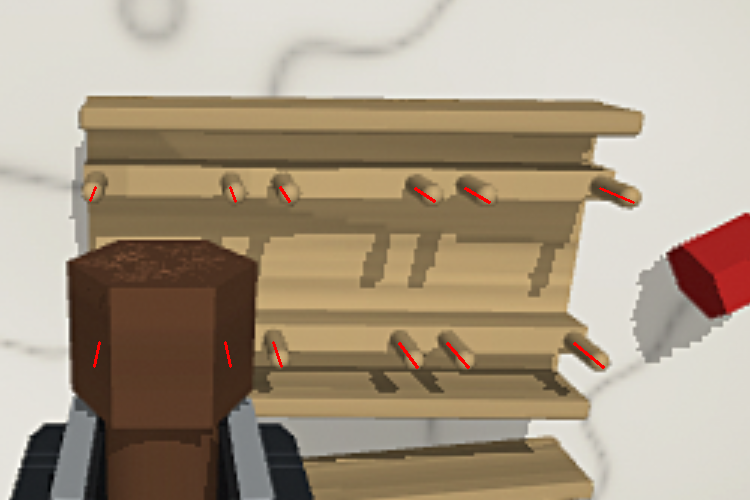

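The overlay matches the short rack to about 1.5 mm, and the pestle is above the left cradle. I'm lowering it.

Emit:
apply_moves --pt "-0.022 0 0.12 0 0 0" --pt "-0.022 0 0.25 0 0 0" --pt "-0.022 0 0.36 0 0 0" --pt "-0.022 0 0.42 0 0 0" --pt "-0.022 0 0.42 0 0 0"

```text
clock: 38.28
tcp_pos: [0.4233, -0.2368, 0.0487]
orientation: [-2.23, -2.211, 0.001]
contact_force: [-0.7, -0.3, -0.5]
grip_width: 0.0198
gripper_force: 59.0
```

Emit:
apply_moves --pt "0 0 0.02 0 0 0" --pt "0 0 0.04 0 0 0" --pt "0 0 0.06 0 0 0" --pt "0 0 0.075 0 0 0" --pt "0 0 0.085 0 0 0"

```text
clock: 38.9
tcp_pos: [0.4235, -0.2373, 0.0278]
orientation: [-2.231, -2.211, 0.0]
contact_force: [-0.0, 0.4, -0.3]
grip_width: 0.0199
gripper_force: 59.0
```

Emit:
apply_moves --pt "0 0 0 0 0 0" --pt "0 0 0 0 0 0"

```text
clock: 39.15
tcp_pos: [0.4236, -0.2374, 0.0281]
orientation: [2.231, 2.211, 0.0]
contact_force: [-0.2, 0.0, -0.1]
grip_width: 0.0196
gripper_force: 59.2
```

Nearly touching; release, lift and look.

Emit:
apply_moves --pt "0 0 0.003 0 0 0" --pt "0 0 0.003 0 0 0" --pt "0 0 0.003 0 0 0" --claw 0.5

```text
clock: 39.52
tcp_pos: [0.4236, -0.2374, 0.0273]
orientation: [2.231, 2.211, 0.0]
contact_force: [-0.3, 0.4, 0.2]
grip_width: 0.0424
gripper_force: 0.0
```

Emit:
apply_moves --pt "0 0 -0.1 0 0 0" --pt "0 0 -0.3 0 0 0" --pt "0 0 -0.48 0 0 0" --pt "0 0 -0.48 0 0 0" --pt "0 0 -0.48 0 0 0"

```text
clock: 40.15
tcp_pos: [0.4234, -0.2369, 0.147]
orientation: [-2.231, -2.211, -0.0]
contact_force: [0.5, 0.1, -0.5]
grip_width: 0.0426
gripper_force: 0.0
```

```bash
python3 - <<'E'
from look import *
f=r.grab_frame("wrist")
cv2.imwrite("pics/w6.png",f["pixels"][:,:,::-1])
for q in r.outline_of(f,"short1"): print("placed",q["conf"],maskpose(f,q["pixels"],.040))
pestles(("scene","side"))
tf(.652,-.060,.12,1.815)
E
```

```text
placed 0.81 (array([ 0.424 , -0.2389]), np.float32(1.5452597), 0.08667145669460297, 0.031410153955221176)
placed 0.76 (array([ 0.6257, -0.2205]), np.float32(0.50609946), 0.07762505859136581, 0.031885966658592224)
placed 0.61 (array([ 0.6224, -0.095 ]), np.float32(1.8415409), 0.024105804041028023, 0.00765357306227088)
scene long1 0.85 [ 0.5439 -0.3898] 1.644 L 0.126 0.038 [63. 44. 30.]
scene long1 0.69 [0.5696 0.409 ] 2.196 L 0.124 0.096 [92. 90. 86.]
scene long1 0.65 [ 0.4802 -0.4005] 1.671 L 0.126 0.041 [63. 44. 30.]
scene long1 0.59 [ 0.4163 -0.395 ] 1.677 L 0.126 0.038 [63. 47. 36.]
scene short1 0.87 [ 0.6485 -0.2255] 0.473 L 0.089 0.031 [107.  40.  38.]
scene short1 0.86 [ 0.4027 -0.2339] 1.598 L 0.092 0.046 [71. 56. 45.]
scene short1 0.76 [ 0.6672 -0.4808] 2.73 L 0.091 0.033 [130.  69.  21.]
scene short1 0.7 [0.6521 0.092 ] 1.3 L 0.091 0.036 [70. 57. 50.]
scene short1 0.67 [ 0.6517 -0.0586] 1.841 L 0.092 0.029 [67. 52. 44.]
scene short1 0.42 [0.5591 0.4196] 2.168 L 0.151 0.102 [92. 90. 86.]
side long1 0.94 [ 0.438  -0.3819] 1.663 L 0.142 0.033 [41. 26. 15.]
side long1 0.71 [ 0.5647 -0.3751] 1.676 L 0.14 0.035 [45. 29. 17.]
side long1 0.7 [ 0.5019 -0.3833] 1.673 L 0.139 0.033 [45. 28. 16.]
side long1 0.45 [ 0.6524 -0.0591] 1.841 L 0.108 0.038 [59. 48. 42.]
side short1 0.68 [ 0.6527 -0.0625] 1.802 L 0.105 0.033 [54. 43. 36.]
side short1 0.61 [ 0.6694 -0.4826] 2.656 L 0.081 0.034 [114.  56.  13.]
side short1 0.59 [ 0.4246 -0.2168] 1.559 L 0.099 0.033 [45. 29. 18.]
side short1 0.48 [0.6515 0.086 ] 1.332 L 0.11 0.03 [58. 47. 41.]
t 40.55 tcp [ 0.4233 -0.2374  0.1469] yaw 1.561 shift [0.718 0.908 0.107] turn [-0.001 -0.    -0.161]
```

View pics/w6.png

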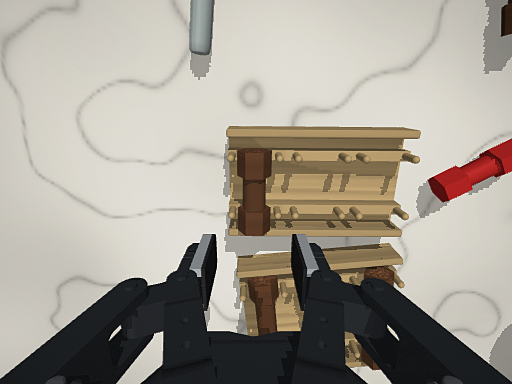

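The short pestle lies in the left cradle of the short rack, at (255,190). Next is the short one at (0.652, -0.060).

Emit:
apply_moves --pt "0.15 0.19 0 0 0 0" --pt "0.3 0.38 0 0 0 0" --pt "0.45 0.57 0 0 0 -0.05" --pt "0.6 0.76 0 0 0 -0.1" --pt "0.716 0.908 0.05 0 0 -0.16" --claw 0.6

```text
clock: 41.18
tcp_pos: [0.6548, -0.058, 0.135]
orientation: [1.93, 2.477, 0.003]
contact_force: [0.3, -0.9, 0.9]
grip_width: 0.0512
gripper_force: 0.0
```

Emit:
apply_moves --pt "0 0 0.1 0 0 0" --pt "0 0 0.13 0 0 0" --pt "0 0 0.13 0 0 0"

```text
clock: 41.55
tcp_pos: [0.6514, -0.0613, 0.1019]
orientation: [-1.938, -2.471, 0.002]
contact_force: [0.1, 0.4, 0.2]
grip_width: 0.0514
gripper_force: 0.0
```

```bash
python3 - <<'E'
from look import *
pestles(("wrist",))
tf(.652,-.060,.005,1.815)
E
```

```text
wrist long1 0.32 [0.648  0.0743] 1.308 L 0.05 0.033 [63. 41. 28.]
wrist long1 0.18 [0.7792 0.0887] 0.241 L 0.078 0.069 [127.  97.  68.]
wrist short1 0.97 [0.6479 0.0747] 1.329 L 0.05 0.032 [63. 41. 27.]
wrist short1 0.94 [ 0.6582 -0.2046] 0.269 L 0.056 0.023 [94. 20. 19.]
wrist short1 0.6 [ 0.653  -0.0613] 1.807 L 0.089 0.032 [68. 44. 30.]
t 41.7 tcp [ 0.6525 -0.0612  0.1034] yaw 1.812 shift [ 0.006 -0.001  0.394] turn [ 0.001  0.    -0.002]
```

Emit:
apply_moves --pt "0.004 0 0.15 0 0 0" --pt "0.004 0 0.3 0 0 0" --pt "0.004 0 0.392 0 0 0" --pt "0.004 0 0.392 0 0 0"

```text
clock: 42.2
tcp_pos: [0.651, -0.0596, 0.0033]
orientation: [-1.936, -2.472, 0.002]
contact_force: [-0.6, 0.7, 0.7]
grip_width: 0.0512
gripper_force: 0.0
```

Emit:
apply_moves --pt "0 0 0 0 0 0" --pt "0 0 0 0 0 0" --pt "0 0 0 0 0 0" --pt "0 0 0 0 0 0" --claw 0

```text
clock: 42.7
tcp_pos: [0.6534, -0.0598, 0.0062]
orientation: [1.936, 2.471, 0.003]
contact_force: [-0.5, -0.5, 6.1]
grip_width: 0.0199
gripper_force: 58.9
```

Emit:
apply_moves --pt "0 0 -0.15 0 0 0" --pt "0 0 -0.4 0 0 0" --pt "0 0 -0.6 0 0 0" --pt "0 0 -0.6 0 0 0"

```text
clock: 43.2
tcp_pos: [0.655, -0.0601, 0.1597]
orientation: [1.933, 2.468, 0.009]
contact_force: [0.4, -0.6, -1.1]
grip_width: 0.0199
gripper_force: 58.9
```

Emit:
apply_moves --pt "-0.12 -0.19 0 0 0 0.05" --pt "-0.24 -0.38 0 0 0 0.1" --pt "-0.36 -0.57 0 0 0 0.159" --pt "-0.523 -0.814 0 0 0 0.159" --pt "-0.523 -0.814 0 0 0 0.159"

```text
clock: 43.82
tcp_pos: [0.4815, -0.2387, 0.1541]
orientation: [-2.237, -2.204, 0.002]
contact_force: [0.8, 1.1, -1.2]
grip_width: 0.0196
gripper_force: 58.9
```

Emit:
apply_moves --pt "0 0 0 0 0 0" --pt "0 0 0 0 0 0"

```text
clock: 44.08
tcp_pos: [0.487, -0.2336, 0.154]
orientation: [-2.227, -2.216, -0.001]
contact_force: [-0.0, 0.3, -1.5]
grip_width: 0.0198
gripper_force: 58.9
```

```bash
python3 - <<'E'
from look import *
tf(.486,-.236,.050,1.562)
f=r.grab_frame("wrist"); o=r.get_obs(); T=R.from_rotvec(o["orientation"])
for q in r.outline_of(f,"short1"):
    v,u=np.nonzero(q["pixels"]); print(q["conf"],q["rect"],T.inv().apply(onz(f,(u[v==v.min()].mean(),v.min()),o["tcp_pos"][2]+.021)-o["tcp_pos"]))
E
```

```text
t 44.08 tcp [ 0.487  -0.2336  0.154 ] yaw 1.566 shift [-0.01  -0.004  0.416] turn [ 0.    -0.     0.003]
0.98 [220.2, 177.2, 67.1, 155.6] [ 0.0481 -0.0005 -0.021 ]
0.91 [169.5, 150.5, 35.8, 86.0] [ 0.0598 -0.0288 -0.021 ]
0.87 [365.7, 142.5, 93.7, 61.7] [ 0.0634  0.0812 -0.021 ]
```

Emit:
apply_moves --pt "-0.01 -0.002 0.12 0 0 0" --pt "-0.01 -0.002 0.25 0 0 0" --pt "-0.01 -0.002 0.36 0 0 0" --pt "-0.01 -0.002 0.42 0 0 0" --pt "-0.01 -0.002 0.42 0 0 0"

```text
clock: 44.8
tcp_pos: [0.4851, -0.2371, 0.0486]
orientation: [-2.228, -2.213, 0.001]
contact_force: [0.6, -0.1, 0.5]
grip_width: 0.0199
gripper_force: 58.9
```

Emit:
apply_moves --pt "0 0 0.02 0 0 0" --pt "0 0 0.04 0 0 0" --pt "0 0 0.06 0 0 0" --pt "0 0 0.075 0 0 0" --pt "0 0 0.087 0 0 0"

```text
clock: 45.42
tcp_pos: [0.4853, -0.2377, 0.0279]
orientation: [-2.23, -2.213, -0.001]
contact_force: [-8.6, 4.8, 36.2]
grip_width: 0.0199
gripper_force: 62.6
```

Emit:
apply_moves --pt "0 0 0 0 0 0" --pt "0 0 0 0 0 0"

```text
clock: 45.68
tcp_pos: [0.4852, -0.2377, 0.0282]
orientation: [-2.23, -2.213, -0.001]
contact_force: [-2.4, 1.8, 9.3]
grip_width: 0.0197
gripper_force: 59.9
```

Emit:
apply_moves --pt "0 0 0 0 0 0" --pt "0 0 0 0 0 0" --pt "0 0 0 0 0 0" --claw 0.5

```text
clock: 46.05
tcp_pos: [0.4852, -0.2377, 0.0274]
orientation: [-2.23, -2.213, 0.0]
contact_force: [-0.6, -0.4, 0.7]
grip_width: 0.0426
gripper_force: 0.0
```

Emit:
apply_moves --pt "0 0 -0.1 0 0 0" --pt "0 0 -0.3 0 0 0" --pt "0 0 -0.48 0 0 0" --pt "0 0 -0.48 0 0 0" --pt "0 0 -0.48 0 0 0"

```text
clock: 46.68
tcp_pos: [0.485, -0.2373, 0.147]
orientation: [-2.229, -2.213, -0.0]
contact_force: [0.0, -0.4, 0.2]
grip_width: 0.0424
gripper_force: 0.0
```

```bash
python3 - <<'E'
from look import *
f=r.grab_frame("wrist")
for q in r.outline_of(f,"short1"): print("placed",q["conf"],maskpose(f,q["pixels"],.040))
pestles(("side",))
tf(.652,.0895,.12,1.31)
E
```

```text
placed 0.64 (array([ 0.4241, -0.2383]), np.float32(1.5643903), 0.08753690123558044, 0.03317922353744507)
placed 0.62 (array([ 0.6187, -0.4449]), np.float32(2.2918296), 0.021820245310664177, 0.006137640215456486)
placed 0.6 (array([ 0.6361, -0.2175]), np.float32(0.5064967), 0.08303461223840714, 0.030393049120903015)
placed 0.57 (array([ 0.485 , -0.2387]), np.float32(1.5633905), 0.08751045912504196, 0.03143617883324623)
side long1 0.97 [ 0.5015 -0.3842] 1.669 L 0.137 0.033 [40. 25. 14.]
side long1 0.83 [ 0.5661 -0.3757] 1.657 L 0.142 0.034 [44. 27. 16.]
side long1 0.8 [ 0.4374 -0.3812] 1.662 L 0.142 0.034 [39. 24. 14.]
side short1 0.93 [ 0.6687 -0.4817] 2.666 L 0.08 0.033 [113.  55.  14.]
side short1 0.88 [ 0.4883 -0.216 ] 1.526 L 0.102 0.035 [46. 29. 17.]
side short1 0.85 [ 0.65   -0.2279] 0.507 L 0.1 0.033 [89. 25. 23.]
side short1 0.74 [ 0.4246 -0.217 ] 1.564 L 0.099 0.033 [45. 29. 17.]
side short1 0.56 [0.653  0.0882] 1.352 L 0.116 0.033 [59. 48. 42.]
side short1 0.21 [ 0.3896 -0.0409] 1.522 L 0.169 0.046 [86. 91. 90.]
t 46.92 tcp [ 0.4846 -0.2375  0.1465] yaw 1.563 shift [1.313 0.66  0.105] turn [-0.001 -0.     0.161]
```

Emit:
apply_moves --pt "0.18 0.09 0 0 0 0" --pt "0.36 0.18 0 0 0 0" --pt "0.54 0.27 0 0 0 0" --pt "0.72 0.36 0 0 0 0" --pt "0.9 0.45 0 0 0 0" --claw 0.6

```text
clock: 47.55
tcp_pos: [0.5997, -0.0121, 0.1469]
orientation: [-2.23, -2.213, 0.001]
contact_force: [1.6, -1.0, 0.2]
grip_width: 0.0513
gripper_force: 0.0
```

Emit:
apply_moves --pt "0.18 0.09 0 0 0 0.05" --pt "0.36 0.18 0.05 0 0 0.1" --pt "0.413 0.21 0.15 0 0 0.16" --pt "0.413 0.21 0.18 0 0 0.16" --pt "0.413 0.21 0.18 0 0 0.16"

```text
clock: 48.18
tcp_pos: [0.6518, 0.0874, 0.102]
orientation: [2.49, 1.916, -0.004]
contact_force: [0.8, -1.2, 0.4]
grip_width: 0.0515
gripper_force: 0.0
```

```bash
python3 - <<'E'
from look import *
pestles(("wrist",))
tf(.652,.0895,.005,1.31)
E
```

```text
wrist short1 0.71 [0.6522 0.0886] 1.303 L 0.089 0.032 [68. 44. 29.]
t 48.33 tcp [0.653  0.0876 0.1036] yaw 1.31 shift [ 0.006 -0.006  0.395] turn [ 0.001 -0.     0.   ]
```

Emit:
apply_moves --pt "0.008 -0.003 0.15 0 0 0" --pt "0.008 -0.003 0.3 0 0 0" --pt "0.008 -0.003 0.39 0 0 0" --pt "0.008 -0.003 0.39 0 0 0"

```text
clock: 48.82
tcp_pos: [0.6517, 0.0908, 0.0042]
orientation: [-2.489, -1.915, 0.003]
contact_force: [0.0, -0.3, 0.7]
grip_width: 0.0515
gripper_force: 0.0
```

Emit:
apply_moves --pt "0 0 0 0 0 0" --pt "0 0 0 0 0 0" --pt "0 0 0 0 0 0" --pt "0 0 0 0 0 0" --claw 0

```text
clock: 49.32
tcp_pos: [0.6539, 0.0913, 0.007]
orientation: [2.489, 1.915, 0.004]
contact_force: [-1.4, -0.5, 6.9]
grip_width: 0.0198
gripper_force: 58.9
```

Emit:
apply_moves --pt "0 0 -0.15 0 0 0" --pt "0 0 -0.4 0 0 0" --pt "0 0 -0.6 0 0 0" --pt "0 0 -0.6 0 0 0"

```text
clock: 49.82
tcp_pos: [0.6556, 0.0913, 0.1604]
orientation: [2.487, 1.914, 0.013]
contact_force: [0.7, 0.7, -1.4]
grip_width: 0.02
gripper_force: 58.8
```

Emit:
apply_moves --pt "-0.2 -0.01 0 0 0 0" --pt "-0.4 -0.02 0 0 0 0" --pt "-0.6 -0.03 0 0 0 0" --pt "-0.8 -0.04 0 0 0 0" --pt "-1 -0.05 0 0 0 0"

```text
clock: 50.45
tcp_pos: [0.5753, -0.1481, 0.1545]
orientation: [-2.489, -1.916, 0.001]
contact_force: [-0.2, -1.1, -1.2]
grip_width: 0.0196
gripper_force: 58.8
```

Emit:
apply_moves --pt "-0.2 -0.01 0 0 0 -0.08" --pt "-0.36 -0.018 0 0 0 -0.16" --pt "-0.36 -0.018 0 0 0 -0.16" --pt "-0.36 -0.018 0 0 0 -0.16" --pt "-0.36 -0.018 0 0 0 -0.16"

```text
clock: 51.08
tcp_pos: [0.5495, -0.2311, 0.1546]
orientation: [-2.227, -2.215, -0.0]
contact_force: [0.1, -0.7, -1.3]
grip_width: 0.0201
gripper_force: 58.9
```

```bash
python3 - <<'E'
from look import *
tf(.548,-.236,.050,1.562)
f=r.grab_frame("wrist"); o=r.get_obs(); T=R.from_rotvec(o["orientation"])
for q in r.outline_of(f,"short1"):
    v,u=np.nonzero(q["pixels"]); print(q["conf"],q["rect"],T.inv().apply(onz(f,(u[v==v.min()].mean(),v.min()),o["tcp_pos"][2]+.021)-o["tcp_pos"]))
E
```

```text
t 51.08 tcp [ 0.5495 -0.2311  0.1546] yaw 1.565 shift [-0.02  -0.006  0.418] turn [-0.    -0.001  0.002]
0.94 [310.1, 146.1, 84.4, 59.8] [ 0.0622  0.054  -0.021 ]
0.93 [223.8, 179.1, 62.2, 152.5] [ 0.0477 -0.0068 -0.021 ]
0.77 [103.3, 153.9, 46.5, 85.9] [ 0.0595 -0.0582 -0.0209]
0.75 [328.6, 342.3, 44.5, 41.6] [-0.0473  0.0432 -0.021 ]
0.65 [169.2, 152.8, 40.3, 83.2] [ 0.0595 -0.0288 -0.021 ]
```

Emit:
apply_moves --pt "-0.018 -0.005 0.12 0 0 0" --pt "-0.018 -0.005 0.25 0 0 0" --pt "-0.018 -0.005 0.36 0 0 0" --pt "-0.018 -0.005 0.42 0 0 0" --pt "-0.018 -0.005 0.42 0 0 0"

```text
clock: 51.8
tcp_pos: [0.5474, -0.2368, 0.0493]
orientation: [-2.228, -2.213, 0.001]
contact_force: [-0.3, -0.4, -1.0]
grip_width: 0.0198
gripper_force: 58.9
```

Emit:
apply_moves --pt "0 0 0.02 0 0 0" --pt "0 0 0.04 0 0 0" --pt "0 0 0.06 0 0 0" --pt "0 0 0.075 0 0 0" --pt "0 0 0.08 0 0 0"

```text
clock: 52.42
tcp_pos: [0.5476, -0.2373, 0.0298]
orientation: [-2.23, -2.213, 0.0]
contact_force: [1.0, 0.4, -0.5]
grip_width: 0.0196
gripper_force: 58.9
```

Emit:
apply_moves --pt "0 0 0.003 0 0 0" --pt "0 0 0.006 0 0 0"

```text
clock: 52.68
tcp_pos: [0.5478, -0.2375, 0.029]
orientation: [-2.23, -2.213, -0.0]
contact_force: [-2.0, 1.5, 8.9]
grip_width: 0.0196
gripper_force: 59.5
```

Emit:
apply_moves --pt "0 0 0 0 0 0" --pt "0 0 0 0 0 0" --pt "0 0 0 0 0 0" --claw 0.5

```text
clock: 53.05
tcp_pos: [0.5478, -0.2374, 0.0285]
orientation: [2.23, 2.213, 0.0]
contact_force: [0.2, -0.5, -0.1]
grip_width: 0.0425
gripper_force: 0.0
```

Emit:
apply_moves --pt "0 0 -0.1 0 0 0" --pt "0 0 -0.3 0 0 0" --pt "0 0 -0.5 0 0 0" --pt "-0.2 0 -0.6 0 0 0" --pt "-0.4 0 -0.7 0 0 0"

```text
clock: 53.68
tcp_pos: [0.5476, -0.3377, 0.205]
orientation: [2.227, 2.215, 0.001]
contact_force: [0.3, -0.6, -0.4]
grip_width: 0.0427
gripper_force: 0.0
```

Emit:
apply_moves --pt "-0.2 0 0 0 0 0" --pt "-0.4 0 0 0 0 0" --pt "-0.4 0 0 0 0 0" --pt "-0.4 0 0 0 0 0"

```text
clock: 54.18
tcp_pos: [0.5462, -0.4369, 0.2031]
orientation: [-2.229, -2.212, -0.001]
contact_force: [-0.1, -0.4, -0.3]
grip_width: 0.043
gripper_force: 0.0
```

```bash
python3 - <<'E'
from look import *
f=r.grab_frame("wrist")
for t in("short1","long1"):
    for q in r.outline_of(f,t): print(t,q["conf"],maskpose(f,q["pixels"],.040))
g=[f,r.grab_frame("side")]
cv2.imwrite("pics/end.png",np.hstack([cv2.resize(x["pixels"][:,:,::-1],(400,300)) if 0 else x["pixels"][:,:400,::-1] for x in g]))
E
```

```text
short1 0.92 (array([ 0.5468, -0.2733]), np.float32(3.1339452), 0.03342059999704361, 0.018252750858664513)
short1 0.84 (array([ 0.4249, -0.2719]), np.float32(3.1339436), 0.03270482271909714, 0.017417052760720253)
short1 0.73 (array([ 0.4851, -0.2724]), np.float32(3.133944), 0.03163082152605057, 0.017411187291145325)
short1 0.67 (array([ 0.6611, -0.4703]), np.float32(2.6543477), 0.08666528761386871, 0.029985371977090836)
long1 0.93 (array([ 0.4996, -0.4001]), np.float32(1.6617062), 0.1257968693971634, 0.03270574286580086)
long1 0.74 (array([ 0.5605, -0.3898]), np.float32(1.6607621), 0.12532028555870056, 0.03240390494465828)
long1 0.67 (array([ 0.4379, -0.3957]), np.float32(1.6587594), 0.12371163070201874, 0.03211095556616783)
```

View pics/end.png

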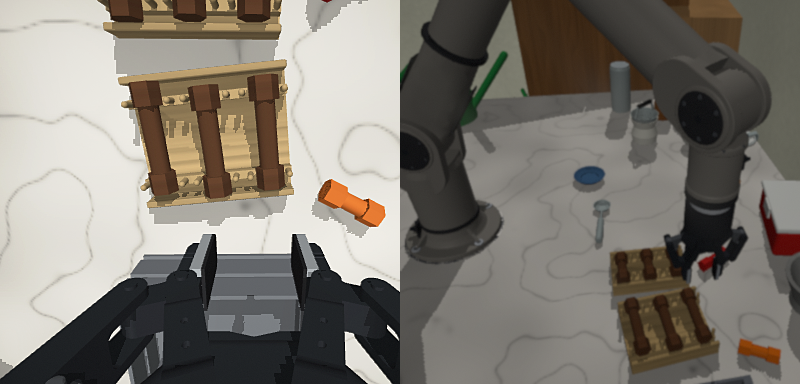

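The long rack holds three flat long pestles at (152,137), (205,140) and (268,132). The side view shows the short rack full and the strainer upright in the jar.

```bash
python3 - <<'E'
from bench import r
print(r.hand_in())
E
```

```text
the job is handed in; nothing more can be done
None
```

The job is handed in, with no verdict returned: the last pictures show all six pestles lying flat in their own racks and the strainer upright in the jar.

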